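# Make up a coffee set and a table set in the brassware stall

### The arm

A 6-joint arm with a two-finger parallel gripper is mounted at the origin on the work surface. World frame = base frame: x ahead of the robot, y to its left, z up, the work surface at z = 0. Lengths are in m, angles in degrees, forces in N, time in s.
With the tool pointing down it reaches from about 0.25 to 0.725 m from the base axis. Payload 9.7 kg.
Tool frame: the origin (TCP) lies between the finger pads; the fingertips stand 11 mm ahead of it and the grasp point (between the pads) lies 8 mm behind it; z points along the fingers, x is the direction in which the jaws open and shut, and the axes are right-handed (so a half turn about z gives the same grasp; the last joint's range is limited). The gripper opens to 85 mm and grips with 20 to 120 N. Pads are 22 mm wide; open, the fingers measure 114 mm over their backs; the gripper's body (76 mm by 85 mm) begins 54 mm behind the grasp point. The pads swing forward as they close: fully open they stand 13 mm farther back than shut.
Start: joints at [66.864, 4.979, 10.078, 95.1, 0, 90], TCP at [0.216, 0.506, 0.211] pointing down, gripper open.
Joint ranges: [-179.16, 179.16], [-48.56, 103.87], [-65.8, 70.77], [-126.05, 130.52], [-82.76, 87.17], [-180, 180]. Speed limits (degrees/s): [127.2, 127.2, 147.25, 180, 180, 180].

### API

Orientations are given as [roll, pitch, yaw] about the fixed x, y, z axes, in that order (R = Rz(yaw) Ry(pitch) Rx(roll)).
In Python, from workcell import get_obs, camera, job_done, spotter gives the robot as it stands.
- The arm moves only by the tool play_rows, never from a script. Its argument "rows" is a list of rows, each a list of 3 entries, a list of its own where there are three numbers: the closure, from 0 (fully open) to 1 (shut), then the shift along the tool's x, y, z in cm, then the turn, a rotation vector about the tool's x, y, z in degrees. In form: [[claw, [x, y, z], [wx, wy, wz]], ...]. A call has 1 to 12 rows; each row shifts and turns the pose as measured when the row begins, along the tool's axes as they then stand; what a row does not reach is not made up. A row lasts 1/10 s, in which the tool goes at most 50 mm and 8.59 degrees, less where a joint would pass 70% of its speed; a pose out of reach is approached as far as the arm can. A call is refused whole if a number of a shift passes 5 or a number of a turn 8.59, either way. A call with a gripper value outside its range is refused whole. The fingers move at their own pace and stop on an object; "newtons" is the grip in N (left out, the last holds). Time passes only in rows, so rows that do not move let the fingers close. It gives the time, the measured TCP pose, the force and the opening at its end, in the units of the state.
- get_obs(): the state, without advancing time (a new reading comes with each control period).
- camera(name): name is "side" or "top"; returns a dict with "img" (420x560x3 uint8, red, green, blue), "intrinsics" (3x3 intrinsics, pixels), "k1" (the pictures are not rectified: a ray, as slopes to the right and down, at radius r is drawn at 1 + k1 r^2 times it, then the intrinsics apply), "xyz" and "orientation" of the camera in the world. Camera axes: x right, y down, z forward; pixel columns grow to the right and rows downward; lengths in m; the calibration is good to about 2 mm. A picture is of the moment at which its call begins. There is no depth.
- job_done(): hands the job in, once; it reports no verdict.
Trained networks look in a picture, given as the dict that the camera call returned (one of the last four; its "shot" number tells which), for a name from the list of things; names that differ only in an ending like _2 or _b are one class to them, and where a whole thing is asked for, a point or a joint stands for the part that bears it (a point fixed in the world has none). Each returns a list of dicts, best first, with "confidence" (0 to 1); they miss things now and then, are a little off and sometimes report something else, mostly with a low value. They report only what shows in the picture. A call takes as long as a camera call. They do not tell look-alikes from the thing itself.
- spotter.spot_in(picture, thing): "point" ([x, y, z] in m, in world coordinates, good to about 4 mm: the middle of the surface that is visible of it).
- spotter.trace(picture, thing): "pixels" (420x560 bool, what is visible of it).
The state is a dict: "time": time; "q": joint angles; "qd": joint speeds; "joint_efforts": joint torques, N m; "ee_pos": TCP position; "tcp_rot": TCP orientation; "wrist_force": force on the tool from outside, world axes, zero at the start; "torque": the same for the moment, N m; "opening": finger opening in m.
Only numpy, scipy, OpenCV 4.12 (cv2) and the standard library are available. Lean on these libraries where they do the work, as an engineer would, in place of code of your own. Each camera call takes 0.05 s, during which the arm holds its last target.

### The job

Make up the two sets from the stock on the bench. Coffee set, on the wooden tray: stand the pot inside the round rim, and the eight-sided cup, turned mouth down, flat inside the square rim. Table set, on the round metal tray: stand the short candlestick inside the larger rim and the small bell inside the smaller rim; leave the tall candlestick and the large bell standing where they are.

Things in the scene. Friction and masses are not known exactly. Their poses are not given: they have to be found in the camera images.
- cup: Loose eight-sided straight brass cup, about 150 g, 54 mm across flats, 74 mm long, wall 4 mm. At the start it lies on a flat, mouth away from the robot (x axis within 21 degrees of world +x), z up, flats facing +y and -y upright: grip across these. Origin on its axis at half length: 27 mm up when lying, 37 mm when standing. x axis points out of the mouth; mouth down = x straight down.
- pot: Loose lidded brass coffee pot, about 350 g, upright, 114 mm tall; foot 54 mm across, belly 62 mm, straight round neck 30 mm across from 62 to 95 mm height (grip here), lid knob on top. Low handle at -x and spout at +x, each reaching 50 mm from the axis and below 62 mm height. Origin at the centre of the underside, z up.
- short_candlestick: Loose brass candlestick, 88 mm tall (250 g nominal): round foot 64 mm across, thin stem 16 mm across, round socket 26 mm across over the top 30 mm (good to grip). Origin at the centre of the underside, z up, round about z.
- tall_candlestick: Loose brass candlestick of the same form, 126 mm tall, foot 64 mm across. Not wanted: leave it standing where it is. Origin at the centre of the underside, z up.
- small_bell: Loose brass hand bell standing mouth down, 76 mm tall (150 g nominal): skirt 48 mm across narrowing up to 40 mm height, then a handle whose grip is a round 16 mm bar over the top 30 mm. Origin at the centre of the underside, z up, round about z.
- large_bell: Loose brass hand bell of the same form, 100 mm tall, skirt 70 mm across. Not wanted: leave it standing where it is. Origin at the centre of the underside, z up.
- coffee_tray: Fixed oblong wooden tray, 236 (x) by 118 (y) mm, floor 6 mm above the bench, a brass loop handle 19 mm high at each end. On it two brass rims, 8 mm high and 4 mm thick: a round one, 82 mm inside, centred at x = -58 mm, y = 0 (for the pot), and a square one, 84 mm inside, at x = +58 mm, y = 0 (for the cup). Origin at the centre of the underside, z up.
- round_tray: Fixed round silvery metal tray with a scalloped edge, 230 mm across, floor 6 mm above the bench. On it two round brass rims, 8 mm high and 4 mm thick: the larger, 88 mm inside, centred at x = -44 mm, y = 0 (for the short candlestick), the smaller, 68 mm inside, centred at x = +52 mm, y = 0 (for the small bell). Origin at the centre of the underside, z up.
Not all that is in view belongs to the job. What is shaped like the short_candlestick but blue is not meant. Leave any green or purple look-alike of the cup alone.

How it is judged:
By the outcome, as a careful person would: the job done as asked, in the order asked, and still so for the second after the job is handed in, with the robot touching nothing.
It also fails if it takes over 115 s, if anything falls off the work surface, if the arm or the gripper's body presses on something with over 40 N, if the wrist force passes 120 N, or if a joint passes its speed limit or range.

## Working session

There is one attempt and no reset: what is moved stays moved. The work goes in short steps, Python scripts to look and compute and a tool call to move; the robot and the scene stay as the last step left them, time stands still between calls to the robot, and variables do not carry over. Pictures are saved under pics/ and viewed, and the job is handed in when it is done.

Besides the shell and the picture viewer there is one more tool, called after "Emit:" as name(argument=value, ...) on one line, values as JSON. play_rows: Moves the arm, as the interface text tells. Its arguments: {"type":"object","properties":{"rows":{"type":"array","items":{"type":"array"}},"newtons":{"type":"number"}},"required":["rows"]}

```bash
ls; mkdir -p pics
cat > h.py <<'E'
import numpy as np, cv2
from workcell import get_obs, camera, job_done, spotter
from scipy.spatial.transform import Rotation as R
def save(p,n): cv2.imwrite(f'pics/{n}.png',p['img'][:,:,::-1])
E
python3 - <<'E'
from h import *
for n in ('side','top'):
    p=camera(n); save(p,n+'0'); print(n,p['intrinsics'],p['k1'],p['xyz'],p['orientation'],p['shot'])
    for t in ['cup','pot','short_candlestick','tall_candlestick','small_bell','large_bell','coffee_tray','round_tray']:
        print(t,[(np.round(d['point'],3).tolist(),round(d['confidence'],2)) for d in spotter.spot_in(p,t)])
print(get_obs())
E
```

```text
pics
side [[415.332539     0.         280.66328422]
 [  0.         415.332539   207.84189878]
 [  0.           0.           1.        ]] 0.04286305249709036 [ 0.29850292 -0.88419752  0.76542006] [-129.33773088   -1.04830918  -11.73045676] 1
cup [([0.242, -0.413, 0.047], 0.93), ([0.677, -0.467, 0.05], 0.56)]
pot [([0.633, 0.116, 0.049], 0.7)]
short_candlestick [([0.342, -0.13, 0.011], 0.88), ([0.556, -0.097, 0.016], 0.81), ([0.449, -0.135, 0.015], 0.74)]
tall_candlestick [([0.445, -0.134, 0.014], 0.22)]
small_bell [([0.448, 0.111, 0.035], 0.58)]
large_bell [([0.444, -0.004, 0.033], 0.67)]
coffee_tray [([0.469, -0.328, 0.007], 0.6), ([0.631, 0.119, 0.046], 0.51)]
round_tray [([0.475, 0.311, 0.008], 0.86)]
top [[381.6933387    0.         277.44078067]
 [  0.         381.6933387  206.53570506]
 [  0.           0.           1.        ]] -0.03655224214052601 [ 0.36508741 -0.05548104  1.06142678] [-1.74705661e+02  1.09627848e-01 -8.86187259e+01] 2
cup [([0.242, -0.395, 0.048], 0.94), ([0.681, -0.451, 0.05], 0.77), ([0.664, -0.145, 0.044], 0.68)]
pot [([0.628, 0.129, 0.056], 0.84)]
short_can
[... 271 characters left out ...]
003], 0.67)]
round_tray [([0.477, 0.315, 0.006], 0.78)]
{'time': 0.9, 'q': array([6.68637548e+01, 4.97978043e+00, 1.00779017e+01, 9.50972293e+01,
       1.74088162e-03, 8.99994996e+01]), 'qd': array([-0.04262743,  0.06262215, -0.03948761,  0.00602935, -0.00781453,
        0.05163748]), 'joint_efforts': array([ 1.21582627e-03, -5.20099962e+01,  4.64850676e+01,  1.75507983e-03,
       -6.27754071e-05,  1.80461734e-05]), 'ee_pos': array([0.21610204, 0.50578095, 0.21107289]), 'tcp_rot': array([-1.79998259e+02, -8.92026701e-04,  6.68642552e+01]), 'wrist_force': array([ 0.30491326, -0.2522434 ,  0.94538677]), 'torque': array([ 0.01675601,  0.02802698, -0.03614195]), 'opening': 0.08528899390698498}
```

View pics/side0.png

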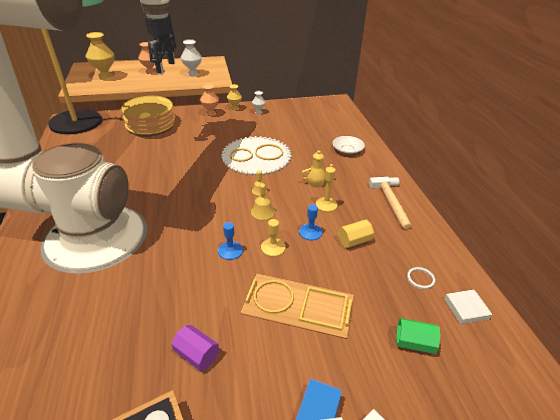

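View pics/top0.png

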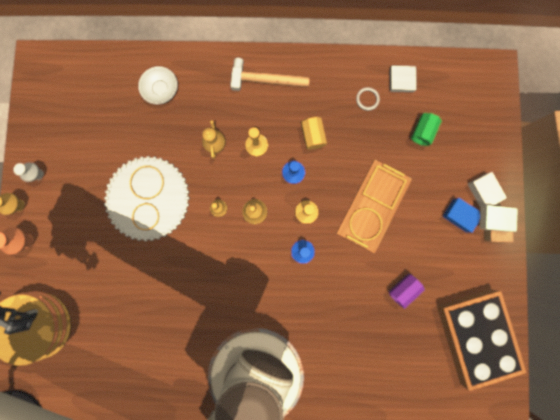

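```bash
cat >> h.py <<'E'
def proj(p,X):
    X=np.atleast_2d(X)
    Rm=R.from_euler('xyz',p['orientation'],degrees=True).as_matrix()
    c=(X-np.asarray(p['xyz']))@Rm
    s=c[:,:2]/c[:,2:]; r2=(s**2).sum(1,keepdims=True)
    s=s*(1+p['k1']*r2); K=p['intrinsics']
    return s*[K[0,0],K[1,1]]+[K[0,2],K[1,2]]
def ray(p,uv):
    K=p['intrinsics']; d=np.array([(uv[0]-K[0,2])/K[0,0],(uv[1]-K[1,2])/K[1,1]]); s=d.copy()
    for _ in range(20): s=d/(1+p['k1']*(s@s))
    Rm=R.from_euler('xyz',p['orientation'],degrees=True).as_matrix()
    return np.asarray(p['xyz']),Rm@np.r_[s,1]
def atz(p,uv,z):
    o,d=ray(p,uv); return o+d*(z-o[2])/d[2]
def circ(r,z,n=40):
    a=np.linspace(0,2*np.pi,n,endpoint=False); return np.c_[r*np.cos(a),r*np.sin(a),0*a+z]
def crop(p,c,h,n,pts=()):
    im=p['img'][:,:,::-1].copy(); x,y=map(int,c)
    S=4; im=cv2.resize(im,None,fx=S,fy=S,interpolation=cv2.INTER_CUBIC)
    for q,col in pts:
        for a in q: cv2.circle(im,(int(a[0]*S+S/2),int(a[1]*S+S/2)),1,col,-1)
    im=im[max(0,(y-h)*S):(y+h)*S,max(0,(x-h)*S):(x+h)*S]; cv2.imwrite(f'pics/{n}.png',im[:600,:800])
E
python3 - <<'E'
from h import *
import pickle
T={'cup':(.664,-.145),'pot':(.63,.12),'short_candlestick':(.449,-.13),'small_bell':(.45,.113),'coffee_tray':(.468,-.32),'round_tray':(.476,.313),'tall_candlestick':(.632,.015),'large_bell':(.446,.003)}
out={}
for n in ('side','top'):
    p=camera(n); out[n]=p
    for t,xy in T.items():
        tg=proj(p,[[*xy,.02]])[0]; best=None
        for d in spotter.trace(p,t):
            m=d['pixels']; ys,xs=np.nonzero(m); c=np.array([xs.mean(),ys.mean()])
            print(n,t,c.round(),m.sum(),round(d['confidence'],2),'dist',np.linalg.norm(c-tg).round(1))
            if np.linalg.norm(c-tg)<22 and best is None: best=m
        out[n,t]=best
pickle.dump(out,open('obs.pkl','wb'))
print(get_obs()['time'])
E
```

```text
side cup [355. 233.] 722 0.96 dist 3.0
side cup [418. 335.] 1250 0.81 dist 117.9
side cup [195. 347.] 1367 0.7 dist 194.8
side pot [315. 171.] 416 0.58 dist 8.3
side pot [355. 233.] 718 0.38 dist 66.5
side short_candlestick [229. 244.] 561 0.89 dist 43.6
side short_candlestick [311. 225.] 511 0.73 dist 41.6
side short_candlestick [273. 241.] 550 0.64 dist 1.7
side small_bell [257. 183.] 155 0.61 dist 3.8
side coffee_tray [299. 305.] 4675 0.57 dist 5.3
side round_tray [256. 155.] 2021 0.95 dist 3.5
side round_tray [355. 233.] 689 0.4 dist 127.7
side round_tray [273. 241.] 529 0.3 dist 90.5
side tall_candlestick [327. 193.] 446 0.59 dist 7.8
side large_bell [262. 206.] 471 0.59 dist 3.9
top cup [426. 129.] 691 0.97 dist 113.5
top cup [314. 133.] 579 0.88 dist 2.6
top cup [406. 291.] 680 0.88 dist 181.1
top pot [213. 140.] 481 0.71 dist 6.6
top short_candlestick [307. 212.] 386 0.84 dist 0.6
top short_candlestick [293. 172.] 394 0.69 dist 42.1
top short_candlestick [303. 251.] 398 0.62 dist 39.4
top short_candlestick [254. 211.] 491 0.35 dist 52.2
top small_bell [218. 208.] 258 0.64 dist 1.7
top coffee_tray [374. 206.] 3592 0.69 dist 1.6
top round_tray [146. 199.] 5367 0.89 dist 0.9
top tall_candlestick [256. 144.] 408 0.69 dist 1.6
top large_bell [255. 211.] 450 0.68 dist 3.1
1.8
```

```bash
cat > fit.py <<'E'
from h import *
import pickle
from scipy.optimize import minimize
S=4
def cyl(r0,z0,r1,z1): return np.r_[circ(r0,z0),circ(r1,z1)]
def box(x0,x1,y0,y1,z0,z1): return np.array([[x,y,z] for x in(x0,x1) for y in(y0,y1) for z in(z0,z1)],float)
def octa():
    a=np.deg2rad(22.5+45*np.arange(8)); r=.027/np.cos(np.pi/8)
    return np.array([[x,r*np.cos(t),r*np.sin(t)+.027] for x in(-.037,.037) for t in a])
M={'cup':[octa()],
'pot':[cyl(.027,0,.027,.005),cyl(.027,.005,.031,.03),cyl(.031,.03,.015,.062),cyl(.015,.062,.015,.095),cyl(.015,.095,.005,.114),],
'short_candlestick':[cyl(.032,0,.032,.008),cyl(.008,0,.008,.06),cyl(.013,.058,.013,.088)],
'tall_candlestick':[cyl(.032,0,.032,.008),cyl(.008,0,.008,.1),cyl(.013,.096,.013,.126)],
'small_bell':[cyl(.024,0,.01,.04),cyl(.008,.04,.008,.076)],
'large_bell':[cyl(.035,0,.01,.06),cyl(.008,.06,.008,.1)],
'coffee_tray':[box(-.118,.118,-.059,.059,0,.006)],
'round_tray':[cyl(.115,0,.115,.006)]}
def world(X,q): 
    c,s=np.cos(q[2]),np.sin(q[2]); return np.c_[c*X[:,0]-s*X[:,1]+q[0],s*X[:,0]+c*X[:,1]+q[1],X[:,2]]
def render(p,parts,q):
    im=np.zeros((420*S,560*S),np.uint8)
    for X in parts:
        uv=(proj(p,world(X,q))+.5)*S
        cv2.fillConvexPoly(im,cv2.convexHull(uv.astype(np.float32)).astype(np.int32),1)
    return cv2.resize(im.astype(np.float32),(560,420),interpolation=cv2.INTER_AREA)
def fit(o,t,q0,cams=('side','top'),yaw=True):
    def cost(v):
        q=np.r_[v,0] if len(v)==2 else v
        c=0
        for n in cams:
            m=o[n,t]; 
            if m is None: continue
            r=render(o[n],M[t],q); c+=1-np.minimum(r,m).sum()/np.maximum(r,m).sum()
        return c
    v0=np.array(q0)[:3 if yaw else 2]
    d=np.array([.008,.008,.15])[:len(v0)]
    sx=np.vstack([v0-d/2]+[v0-d/2+np.eye(len(v0))[i]*d*1.5 for i in range(len(v0))])
    r=minimize(cost,v0,method='Nelder-Mead',options=dict(initial_simplex=sx,xatol=1e-5,fatol=1e-5,maxiter=150)); return r.x,r.fun
E
python3 - <<'E'
from fit import *
o=pickle.load(open('obs.pkl','rb'))
T={'cup':(.664,-.145,.1),'pot':(.63,.12,0),'short_candlestick':(.449,-.13,0),'small_bell':(.45,.113,0),'coffee_tray':(.468,-.32,-.45),'round_tray':(.476,.313,0),'tall_candlestick':(.632,.015,0),'large_bell':(.446,.003,0)}
for t,q in T.items():
    y=t in('cup','coffee_tray')
    for c in (('side','top'),('side',),('top',)):
        x,f=fit(o,t,q,c,y); print(t,c,x[:2].round(4),np.rad2deg(x[2:]).round(1),round(f,3))
for n in ('side','top'):
    for t in ('pot','round_tray','coffee_tray','cup'):
        q=T[t]; u=proj(o[n],[[q[0],q[1],.02]])[0]; crop(o[n],u,70 if 'tray' in t else 40,f'c_{n}_{t}')
import cv2
for t in('round_tray','coffee_tray','pot','cup'):
    a=[cv2.resize(cv2.imread(f'pics/c_{n}_{t}.png'),(400,400)) for n in('side','top')]
    cv2.imwrite(f'pics/d_{t}.png',np.hstack(a))
E
```

```text
cup ('side', 'top') [ 0.6659 -0.1446] [15.6] 0.252
cup ('side',) [ 0.6655 -0.141 ] [11.5] 0.05
cup ('top',) [ 0.668  -0.1466] [15.6] 0.086
pot ('side', 'top') [0.6355 0.1315] [] 0.416
pot ('side',) [0.6362 0.142 ] [] 0.165
pot ('top',) [0.6392 0.1313] [] 0.161
short_candlestick ('side', 'top') [ 0.4492 -0.1295] [] 0.221
short_candlestick ('side',) [ 0.4493 -0.1279] [] 0.059
short_candlestick ('top',) [ 0.4511 -0.132 ] [] 0.097
small_bell ('side', 'top') [0.4543 0.1154] [] 0.555
small_bell ('side',) [0.4534 0.1195] [] 0.393
small_bell ('top',) [0.4564 0.1143] [] 0.091
coffee_tray ('side', 'top') [ 0.4716 -0.319 ] [-26.4] 0.085
coffee_tray ('side',) [ 0.47   -0.3168] [-26.5] 0.026
coffee_tray ('top',) [ 0.4731 -0.3212] [-26.6] 0.028
round_tray ('side', 'top') [0.4775 0.3191] [] 0.106
round_tray ('side',) [0.4758 0.3241] [] 0.046
round_tray ('top',) [0.4776 0.3167] [] 0.023
tall_candlestick ('side', 'top') [0.6355 0.0155] [] 0.301
tall_candlestick ('side',) [0.636  0.0188] [] 0.127
tall_candlestick ('top',) [0.6359 0.013 ] [] 0.139
large_bell ('side', 'top') [0.448  0.0143] [] 0.289
large_bell ('side',) [0.448 0.021] [] 0.114
large_bell ('top',) [0.4491 0.0123] [] 0.099
```

View pics/d_pot.png

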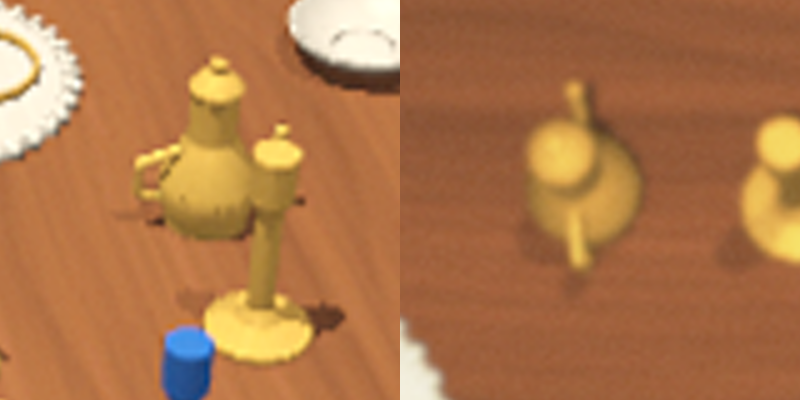

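View pics/d_cup.png

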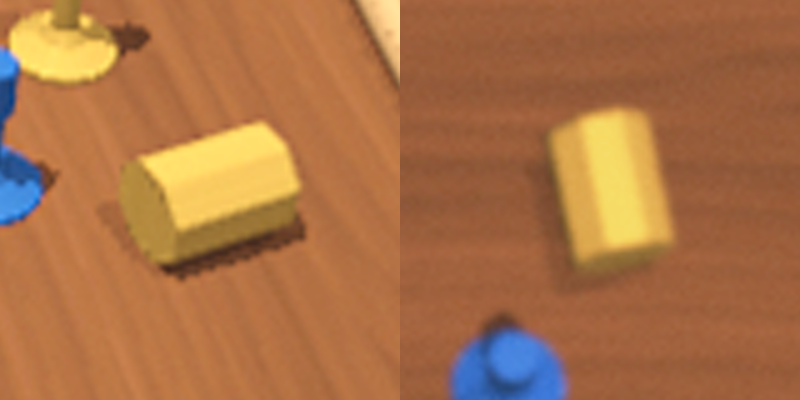

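View pics/d_coffee_tray.png

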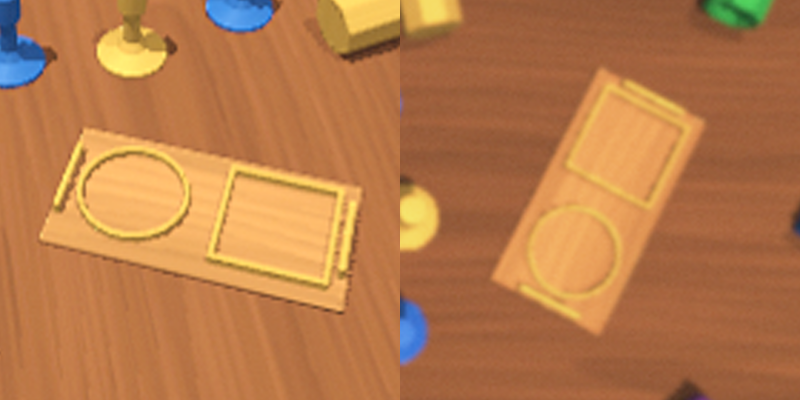

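View pics/d_round_tray.png

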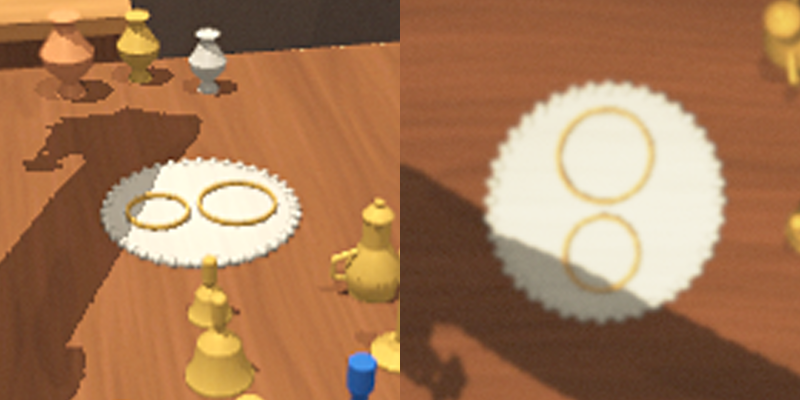

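Run:
```python
from fit import *
o=pickle.load(open('obs.pkl','rb'))
def px(n,xy,h,cr): 
    u=proj(o[n],[[*xy,.02]])[0].astype(int); return u-h+np.array(cr)/(400/(2*h))-.5
print('pot lid top',atz(o['top'],px('top',(.63,.12),40,(160,152)),.1).round(4),'side knob',atz(o['side'],px('side',(.63,.12),40,(218,64)),.112).round(4),'foot',atz(o['side'],px('side',(.63,.12),40,(210,222)),.0).round(4))
for n,a,b in(('side',(238,203),(158,212)),('top',(206,155),(202,253))):
    A=atz(o[n],px(n,(.476,.313),70,a),.012);B=atz(o[n],px(n,(.476,.313),70,b),.012);print(n,'rims',A.round(4),B.round(4))
    print(np.linalg.norm(A-B))
for n,a,b in(('side',(134,193),(278,225)),('top',(174,252),(228,145))):
    A=atz(o[n],px(n,(.468,-.32),70,a),.012);B=atz(o[n],px(n,(.468,-.32),70,b),.012);print(n,'coffee rims',A.round(4),B.round(4),np.linalg.norm(A-B))
M['pot']+=[box(-.05,-.025,-.004,.004,.02,.05),box(.025,.05,-.005,.005,.035,.06)]
print(fit(o,'pot',(.637,.13,.05),('top',)))
x=fit(o,'pot',(.637,.13,.05),('top',))[0]
crop(o['top'],proj(o['top'],[[.63,.12,.02]])[0],40,'potov',[(proj(o['top'],world(X,x)),(0,0,255)) for X in M['pot']])
# rim fit with yaw from yellow mask
for n in('side','top'):
    hsv=cv2.cvtColor(o[n]['img'],cv2.COLOR_RGB2HSV); m=(o[n,'round_tray']>0)&(hsv[...,1]>60); m=cv2.erode((o[n,'round_tray']>0).astype(np.uint8),np.ones((5,5)))>0
    m&=(hsv[...,1]>70); print(n,m.sum())
    w=m.astype(np.float32); dt=cv2.GaussianBlur(w,(0,0),1.2)
    P=np.r_[circ(.046,.010,80)+[-.044,0,0],circ(.036,.010,80)+[.052,0,0]]
    def c(v):
        uv=proj(o[n],world(P,v)).astype(np.float32); return -cv2.remap(dt,uv[:,0],uv[:,1],cv2.INTER_LINEAR).mean()
    best=min((minimize(c,[.4775,.319,np.deg2rad(a)],method='Nelder-Mead',options=dict(initial_simplex=[[.47,.31,np.deg2rad(a-5)],[.485,.315,np.deg2rad(a)],[.475,.33,np.deg2rad(a)],[.477,.319,np.deg2rad(a+8)]])) for a in(170,180,190)),key=lambda r:r.fun); print(n,best.x[:2].round(4),np.rad2deg(best.x[2]),best.fun)
```

```text
pot lid top [0.6382 0.131  0.1   ] side knob [0.6362 0.1343 0.112 ] foot [0.6381 0.1282 0.    ]
side rims [0.5208 0.3182 0.012 ] [0.4241 0.3148 0.012 ]
0.09677101186526478
top rims [0.523  0.3158 0.012 ] [0.427  0.3143 0.012 ]
0.09596795361739557
side coffee rims [ 0.4185 -0.2929  0.012 ] [ 0.5223 -0.3443  0.012 ] 0.11581166462039792
top coffee rims [ 0.4206 -0.2944  0.012 ] [ 0.526  -0.3469  0.012 ] 0.11776896263345842
(array([0.63869101, 0.13154036, 0.05202812]), np.float64(0.1227080225944519))
side 268
side [0.4767 0.3215] 181.18690685090195 -0.6234048008918762
top 406
top [0.4788 0.3165] 181.23207308091895 -0.6129963397979736
```

View pics/potov.png

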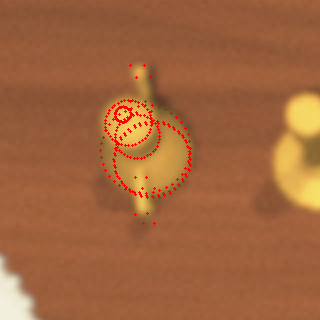

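```bash
cat > plan.py <<'E'
from h import *
import sys
# usage: plan.py x y z roll pitch yaw claw [nmin] [maxmm] [maxdeg]  (TCP target)
a=list(map(float,sys.argv[1:8])); ex=list(map(float,sys.argv[8:]))
nmin=int(ex[0]) if ex else 1; mm=ex[1] if len(ex)>1 else 45; md=ex[2] if len(ex)>2 else 8
s=get_obs(); p0=np.array(s['ee_pos']); R0=R.from_euler('xyz',s['tcp_rot'],degrees=True)
p1=np.array(a[:3]); R1=R.from_euler('xyz',a[3:6],degrees=True)
w=(R0.inv()*R1).as_rotvec(degrees=True); L=np.linalg.norm(p1-p0)*1000; A=np.linalg.norm(w)
n=max(nmin,int(np.ceil(max(L/mm,A/md))))
print('dist',L.round(1),'ang',A.round(1),'rows',n,'force',np.round(s['wrist_force'],1),'t',round(s['time'],2),'q',np.round(s['q'],0).tolist())
rows=[]
for i in range(n):
    Ri=R0*R.from_rotvec(w*i/n,degrees=True); d=Ri.inv().apply((p1-p0)/n)*100
    rows.append([a[6],[round(float(v),2)+0 for v in d],[round(float(v),1)+0 for v in w/n]])
for i in range(0,n,12): print(str(rows[i:i+12]).replace(' ',''))
E
python3 plan.py .637 .1325 .23 180 0 90 0.3
```

```text
dist 562.9 ang 23.1 rows 13 force [-0.6  0.8 -0.2] t 1.8 q [67.0, 5.0, 10.0, 95.0, -0.0, 90.0]
[[0.3,[-1.37,4.11,-0.15],[0.0,0.0,-1.8]],[0.3,[-1.5,4.06,-0.15],[0.0,0.0,-1.8]],[0.3,[-1.62,4.01,-0.15],[0.0,0.0,-1.8]],[0.3,[-1.74,3.96,-0.15],[0.0,0.0,-1.8]],[0.3,[-1.87,3.9,-0.15],[0.0,0.0,-1.8]],[0.3,[-1.99,3.84,-0.15],[0.0,0.0,-1.8]],[0.3,[-2.11,3.78,-0.15],[0.0,0.0,-1.8]],[0.3,[-2.22,3.71,-0.15],[0.0,0.0,-1.8]],[0.3,[-2.34,3.64,-0.15],[0.0,0.0,-1.8]],[0.3,[-2.45,3.57,-0.15],[0.0,0.0,-1.8]],[0.3,[-2.56,3.49,-0.15],[0.0,0.0,-1.8]],[0.3,[-2.66,3.41,-0.15],[0.0,0.0,-1.8]]]
[[0.3,[-2.77,3.33,-0.15],[0.0,0.0,-1.8]]]
```

Emit:
play_rows(rows=[[0.3,[-1.4,4.1,-0.15],[0,0,-1.8]],[0.3,[-1.5,4.1,-0.15],[0,0,-1.8]],[0.3,[-1.6,4.0,-0.15],[0,0,-1.8]],[0.3,[-1.7,4.0,-0.15],[0,0,-1.8]],[0.3,[-1.9,3.9,-0.15],[0,0,-1.8]],[0.3,[-2.0,3.8,-0.15],[0,0,-1.8]],[0.3,[-2.1,3.8,-0.15],[0,0,-1.8]],[0.3,[-2.2,3.7,-0.15],[0,0,-1.8]],[0.3,[-2.3,3.6,-0.15],[0,0,-1.8]],[0.3,[-2.5,3.6,-0.15],[0,0,-1.8]],[0.3,[-2.6,3.5,-0.15],[0,0,-1.8]],[0.3,[-2.7,3.4,-0.15],[0,0,-1.8]]], newtons=40)

```text
time: 3.0
ee_pos: [0.6193, 0.1545, 0.2297]
tcp_rot: [179.9, -0.1, 89.9]
wrist_force: [1.3, 0.7, -0.2]
opening: 0.0596
```

```bash
python3 plan.py .637 .1325 .18 180 0 90 0.3
python3 - <<'E'
from h import *
for n in('side','top'):
    p=camera(n); save(p,n+'1')
E
```

```text
dist 57.2 ang 0.2 rows 2 force [ 1.3  0.7 -0.2] t 3.0 q [14.0, 18.0, 28.0, 99.0, 0.0, 14.0]
[[0.3,[-1.11,0.88,2.48],[0.1,-0.1,-0.1]],[0.3,[-1.1,0.88,2.48],[0.1,-0.1,-0.1]]]
```

Emit:
play_rows(rows=[[0.3,[-1.1,0.9,2.5],[0,0,0]],[0.3,[-1.1,0.9,2.5],[0,0,0]],[0.3,[0,0,0],[0,0,0]]])

```text
time: 3.4
ee_pos: [0.6401, 0.1292, 0.1764]
tcp_rot: [180.0, -0.1, 89.5]
wrist_force: [0.5, 0.1, -0.7]
opening: 0.0595
```

```bash
python3 plan.py .637 .1325 .077 180 0 90 0.3
python3 - <<'E'
from h import *
s=get_obs()
for n in('side','top'):
    p=camera(n); save(p,n+'2'); u=proj(p,[s['ee_pos']+np.array([0,0,-.011]),s['ee_pos']+np.array([0,0.03,-.011]),s['ee_pos']+np.array([0,-.03,-.011])])
    crop(p,proj(p,[[.637,.132,.1]])[0],45,'z'+n,[(u,(0,0,255))])
a=[cv2.resize(cv2.imread(f'pics/z{n}.png'),(400,400)) for n in('side','top')]
cv2.imwrite('pics/z2.png',np.hstack(a))
E
```

```text
dist 99.5 ang 0.5 rows 3 force [ 0.5  0.1 -0.7] t 3.4 q [11.0, 19.0, 23.0, 94.0, 0.0, 12.0]
[[0.3,[0.1,-0.11,3.31],[0.0,0.0,-0.2]],[0.3,[0.11,-0.11,3.31],[0.0,0.0,-0.2]],[0.3,[0.11,-0.1,3.31],[0.0,0.0,-0.2]]]
```

View pics/z2.png

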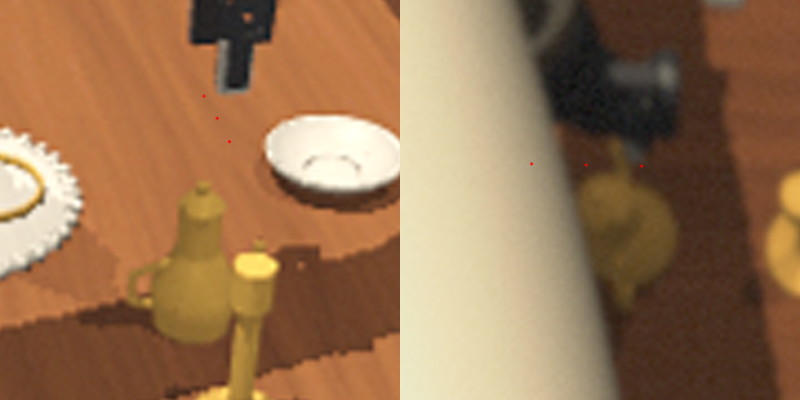

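Run:
```python
from h import *
s=get_obs(); print(s['ee_pos'])
p=camera('side'); P=np.array(s['ee_pos'])
pts=[]
for z in (-.011,0,.01,.02,.03):
  pts.append((proj(p,[P+[x,y,z] for x in(-.011,.011) for y in(-.03,.03)]),(0,0,255) if z<0 else (0,255,0)))
crop(p,proj(p,[[.637,.132,.16]])[0],40,'z3',pts)
```

```text
[0.64022038 0.13055337 0.18014859]
```

View pics/z3.png

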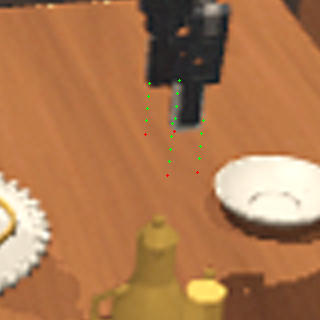

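Emit:
play_rows(rows=[[1,[0,0,0],[0,0,0]],[1,[0,0,0],[0,0,0]],[1,[0,0,0],[0,0,0]],[1,[0,0,0],[0,0,0]],[1,[0,0,0],[0,0,0]],[1,[0,0,0],[0,0,0]]])

```text
time: 4.15
ee_pos: [0.6405, 0.1339, 0.187]
tcp_rot: [179.2, -0.3, 89.8]
wrist_force: [-0.1, 0.4, -0.6]
opening: 0.0
```

Run:
```python
from h import *
s=get_obs(); print(s['ee_pos'],s['opening'])
P=np.array(s['ee_pos'])
for n in('side','top'):
  p=camera(n); pts=[]
  for z in (-.011,0,.01,.02,.03,.05,.08,.11):
    pts.append((proj(p,[P+[x,y,z] for x in(-.011,.011) for y in(-.001,.001)]),(0,0,255) if z<0 else (0,255,0)))
  crop(p,proj(p,[[.637,.132,.16]])[0],40,'z4'+n,pts)
a=[cv2.resize(cv2.imread(f'pics/z4{n}.png'),(400,400)) for n in('side','top')]
cv2.imwrite('pics/z4.png',np.hstack(a))
```

```text
[0.64047688 0.13391093 0.18699759] 2.563591410300865e-05
```

View pics/z4.png

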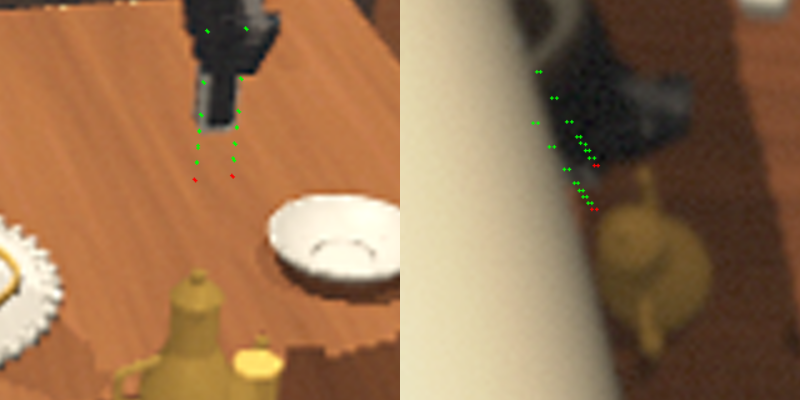

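```bash
python3 plan.py .637 .132 .11 180 0 90 0.3 8
```

```text
dist 77.0 ang 0.8 rows 8 force [-0.2 -0.3  1.2] t 4.25 q [12.0, 19.0, 23.0, 94.0, 0.0, 12.0]
[[0.3,[-0.03,-0.06,0.96],[0.1,0.0,0.0]],[0.3,[-0.03,-0.05,0.96],[0.1,0.0,0.0]],[0.3,[-0.03,-0.05,0.96],[0.1,0.0,0.0]],[0.3,[-0.03,-0.05,0.96],[0.1,0.0,0.0]],[0.3,[-0.03,-0.05,0.96],[0.1,0.0,0.0]],[0.3,[-0.02,-0.05,0.96],[0.1,0.0,0.0]],[0.3,[-0.02,-0.05,0.96],[0.1,0.0,0.0]],[0.3,[-0.02,-0.05,0.96],[0.1,0.0,0.0]]]
```

Emit:
play_rows(rows=[[0.3,[-0.1,-0.2,0],[0.2,0,0]],[0.3,[0,0,0],[0.2,0,0]],[0.3,[0,0,0],[0.2,0,0]],[0.3,[0,-0.1,1.5],[0.1,0,0]],[0.3,[0,0,1.5],[0,0,0]],[0.3,[0,0,1.5],[0,0,0]],[0.3,[0,0,1.5],[0,0,0]],[0.3,[0,0,1],[0,0,0]]])

```text
time: 5.05
ee_pos: [0.6383, 0.1328, 0.1158]
tcp_rot: [179.9, -0.3, 89.7]
wrist_force: [0.6, 0.5, -0.5]
opening: 0.06
```

```bash
cat > ov.py <<'E'
from h import *
import sys
# overlay finger axis at current TCP; args: name half jawhalf(m)
name=sys.argv[1]; h=int(sys.argv[2]); jh=float(sys.argv[3])
cs=[]
for n in('side','top'):
  p=camera(n); s=get_obs(); P=np.array(s['ee_pos']); Rt=R.from_euler('xyz',s['tcp_rot'],degrees=True); pts=[]
  for z in (.011,0,-.01,-.02,-.03):
    pts.append((proj(p,[P+Rt.apply([x,y,z]) for y in(-.011,.011) for x in(-jh,jh)]),(0,0,255) if z>0 else (0,255,0)))
  c=proj(p,[P])[0]
  crop(p,c,h,'_t'+n,pts); im=cv2.imread('pics/_t'+n+'.png'); cs.append(cv2.resize(im,(400,400*im.shape[0]//im.shape[1])))
m=min(c.shape[0] for c in cs); cv2.imwrite(f'pics/{name}.png',np.hstack([c[:m] for c in cs]))
s=get_obs(); print(s['time'],np.round(s['ee_pos'],4),np.round(s['tcp_rot'],1),s['opening'],np.round(s['wrist_force'],1),np.round(s['q'],0))
E
python3 ov.py z5 40 .03
```

```text
5.15 [0.6379 0.1328 0.1154] [180.   -0.3  89.7] 0.05993095783977116 [-0.9 -0.4  0.2] [12. 18. 15. 87.  0. 12.]
```

View pics/z5.png

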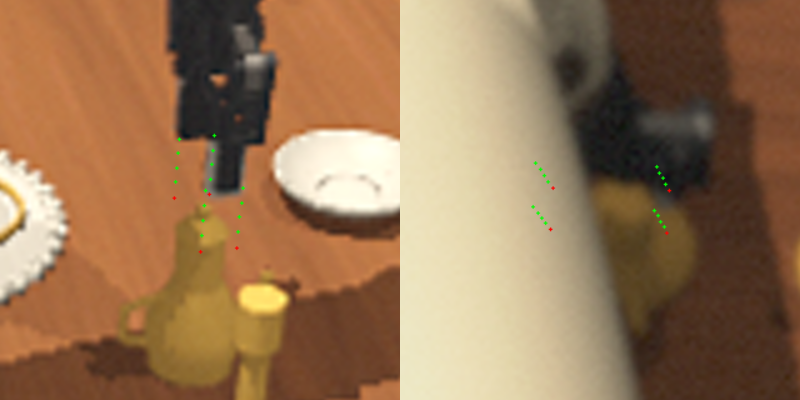

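Emit:
play_rows(rows=[[0.3,[0,0,1],[0,0,0]],[0.3,[0,0,1],[0,0,0]],[0.3,[0,0,1],[0,0,0]],[0.3,[0,0,0.2],[0,0,0]]])

```text
time: 5.55
ee_pos: [0.6388, 0.1331, 0.0828]
tcp_rot: [179.9, -0.3, 89.7]
wrist_force: [0.2, -0.1, 0.1]
opening: 0.0601
```

```bash
python3 ov.py z6 40 .03
```

```text
5.65 [0.6391 0.1331 0.0839] [179.8  -0.3  89.7] 0.059744532906616334 [-1.  -0.1  0.3] [12. 18. 11. 83.  0. 12.]
```

View pics/z6.png

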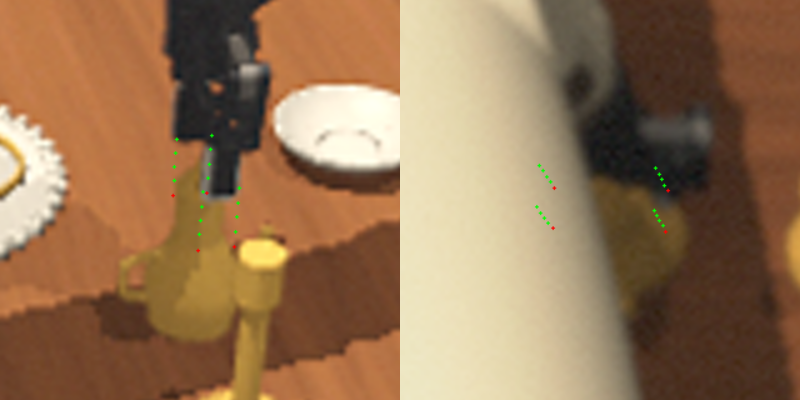

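Emit:
play_rows(rows=[[0.3,[0,0,1],[0,0,0]],[0.3,[0,0,1],[0,0,0]],[0.3,[0,0,0.2],[0,0,0]]])

```text
time: 5.95
ee_pos: [0.6398, 0.1334, 0.0613]
tcp_rot: [179.7, -0.3, 89.7]
wrist_force: [-0.3, -0.4, -0.7]
opening: 0.0599
```

```bash
python3 ov.py z7 40 .03
```

```text
6.05 [0.64   0.1335 0.0621] [179.7  -0.3  89.7] 0.05989813312795437 [-0.1  0.3 -0.9] [12. 18.  9. 80.  0. 12.]
```

View pics/z7.png

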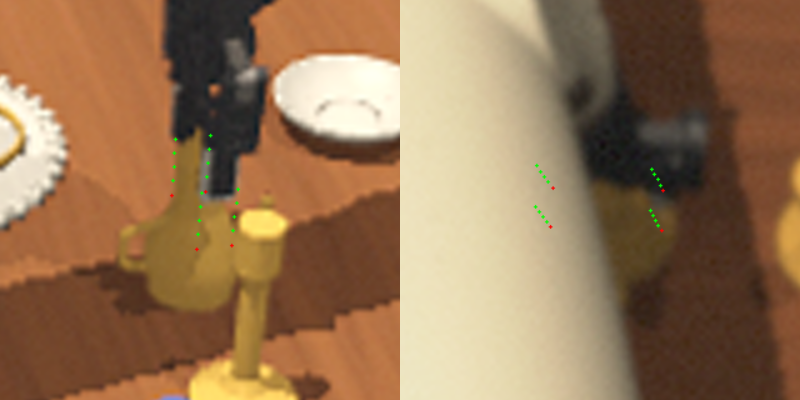

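Emit:
play_rows(rows=[[0.3,[0,-0.1,0.7],[0,0,0]],[0.3,[0,0,0.7],[0,0,0]],[0.3,[0,0,0.1],[0,0,0]]])

```text
time: 6.35
ee_pos: [0.6394, 0.1336, 0.0466]
tcp_rot: [179.6, -0.4, 89.7]
wrist_force: [-1.1, -0.1, -0.1]
opening: 0.06
```

```bash
python3 ov.py z8 40 .03
```

```text
6.45 [0.6395 0.1337 0.0473] [179.6  -0.4  89.7] 0.059606007846783333 [-1.   1.2 -0.5] [12. 18.  8. 79.  0. 12.]
```

View pics/z8.png

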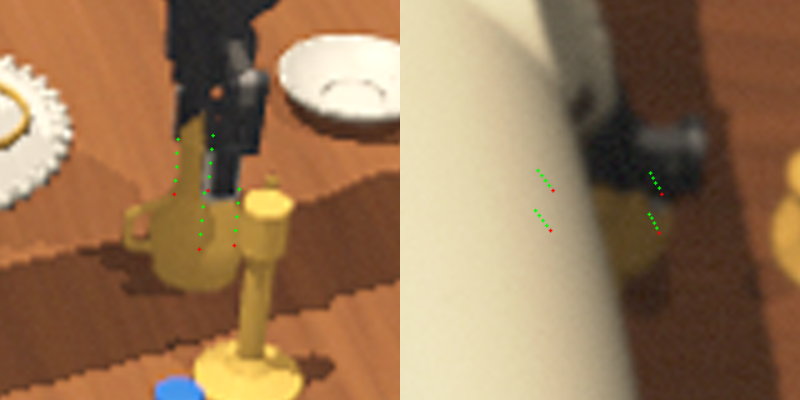

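Run:
```python
from h import *
import numpy as np
s=get_obs(); P=np.array(s['ee_pos']); p=camera('side')
c=proj(p,[P])[0]; c=c.astype(int)
u=c-40+np.array([221,197])/5-.5
o,d=ray(p,u)
for y in (P[1]-.03,P[1]-.038): print(o+d*(y-o[1])/d[1])
```

```text
[0.6387935  0.10365496 0.07263111]
[0.6360377  0.09565496 0.07824158]
```

Emit:
play_rows(rows=[[0.7,[0,-0.1,0],[0,0,0]],[0.8,[0,0,0],[0,0,0]],[0.9,[0,0,0],[0,0,0]],[1,[0,0,0],[0,0,0]],[1,[0,0,0],[0,0,0]]], newtons=50)

```text
time: 7.0
ee_pos: [0.6389, 0.1335, 0.0486]
tcp_rot: [179.5, -0.4, 89.7]
wrist_force: [-1.0, 0.1, -0.6]
opening: 0.0294
```

Emit:
play_rows(rows=[[1,[0,0,-1],[0,0,0]],[1,[0,0,-1.5],[0,0,0]],[1,[0,0,-2],[0,0,0]],[1,[0,0,-2],[0,0,0]],[1,[0,0,-2],[0,0,0]]])

```text
time: 7.5
ee_pos: [0.6357, 0.1327, 0.1347]
tcp_rot: [180.0, -0.3, 89.7]
wrist_force: [0.1, -0.2, -4.4]
opening: 0.0293
```

```bash
python3 ov.py z9 40 .015
```

```text
7.6 [0.6373 0.1331 0.1374] [179.6  -0.4  89.7] 0.029532909931171473 [ 0.2  0.  -3.6] [12. 18. 17. 89.  0. 12.]
```

View pics/z9.png

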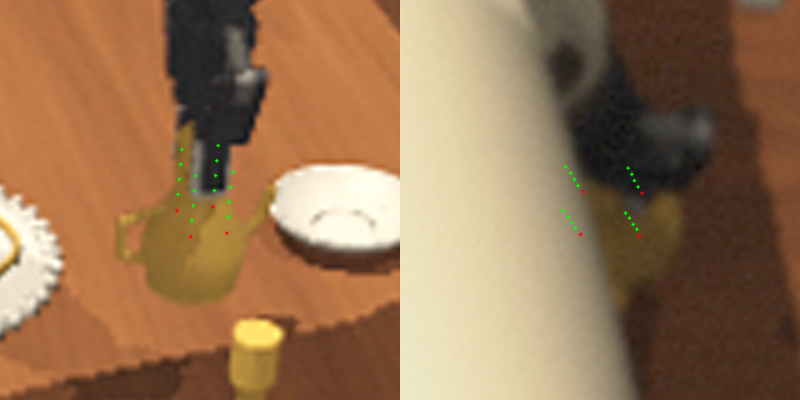

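```bash
python3 plan.py .637 .1325 .215 180 0 90 1 3;  sed -i 's/^s=get_obs(); p0/s=get_obs(); p0/' plan.py
python3 - <<'E'
import numpy as np
print(np.array([.4197,-.2935])-np.array([.637,.1325]))
E
```

```text
dist 77.6 ang 0.6 rows 3 force [ 0.2  0.  -3.6] t 7.6 q [12.0, 18.0, 17.0, 89.0, 0.0, 12.0]
[[1.0,[0.0,0.01,-2.59],[0.1,-0.1,-0.1]],[1.0,[-0.01,0.0,-2.59],[0.1,-0.1,-0.1]],[1.0,[-0.01,0.0,-2.59],[0.1,-0.1,-0.1]]]
[-0.2173 -0.426 ]
```

Emit:
play_rows(rows=[[1,[0,0,-2.5],[0.1,0,0]],[1,[0,0,-2.5],[0.1,0,0]],[1,[0,0,-2.5],[0.1,0,0]],[1,[-1,-0.5,0],[0,0,0]],[1,[-2.5,-1.3,0],[0,0,0]],[1,[-4,-2,0],[0,0,0]],[1,[-4,-2,0],[0,0,0]],[1,[-4,-2,0],[0,0,0]],[1,[-4,-2,0],[0,0,0]],[1,[-4,-2,0],[0,0,0]],[1,[-4,-2,0],[0,0,0]],[1,[-4,-2,0],[0,0,0]]])

```text
time: 8.8
ee_pos: [0.4669, -0.1905, 0.1944]
tcp_rot: [-179.1, -0.4, 90.2]
wrist_force: [1.3, -0.6, -4.6]
opening: 0.0293
```

```bash
python3 plan.py .4197 -.2935 .16 180 0 90 1 5
```

```text
dist 118.4 ang 1.0 rows 5 force [ 1.3 -0.6 -4.6] t 8.8 q [-22.0, -1.0, 2.0, 94.0, -0.0, -22.0]
[[1.0,[-2.06,-0.94,0.69],[-0.2,-0.1,0.0]],[1.0,[-2.06,-0.94,0.69],[-0.2,-0.1,0.0]],[1.0,[-2.06,-0.94,0.69],[-0.2,-0.1,0.0]],[1.0,[-2.06,-0.94,0.69],[-0.2,-0.1,0.0]],[1.0,[-2.06,-0.94,0.69],[-0.2,-0.1,0.0]]]
```

Emit:
play_rows(rows=[[1,[-2.1,-0.9,0],[-0.2,0,0]],[1,[-2.1,-0.9,0],[-0.2,0,0]],[1,[-2.1,-0.9,0.7],[-0.2,0,0]],[1,[-2,-0.9,1],[-0.2,0,0]],[1,[-1,-0.5,1],[0,0,0]],[1,[0,0,1],[0,0,0]],[1,[0,0,1],[0,0,0]]])

```text
time: 9.5
ee_pos: [0.414, -0.2908, 0.1346]
tcp_rot: [-179.5, -0.5, 89.6]
wrist_force: [0.0, -0.1, -3.7]
opening: 0.0293
```

```bash
python3 ov.py z10 45 .015;  python3 plan.py .4197 -.2935 .075 180 0 90 1 5
```

```text
9.6 [ 0.4138 -0.2901  0.1339] [-179.4   -0.6   89.6] 0.029424952505491125 [-0.7  0.6 -5.4] [-35.  -1.  -5.  87.   0. -35.]
dist 59.3 ang 0.9 rows 5 force [-0.7  0.6 -5.4] t 9.6 q [-35.0, -1.0, -5.0, 87.0, 0.0, -35.0]
[[1.0,[-0.08,0.13,1.18],[-0.1,-0.1,-0.1]],[1.0,[-0.08,0.13,1.18],[-0.1,-0.1,-0.1]],[1.0,[-0.07,0.13,1.18],[-0.1,-0.1,-0.1]],[1.0,[-0.07,0.12,1.18],[-0.1,-0.1,-0.1]],[1.0,[-0.07,0.12,1.18],[-0.1,-0.1,-0.1]]]
```

View pics/z10.png

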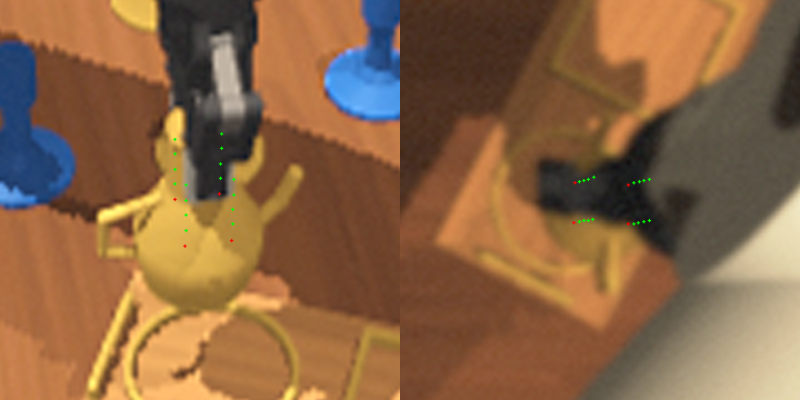

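Emit:
play_rows(rows=[[1,[-0.1,0.2,1.2],[-0.1,0,0]],[1,[-0.1,0.2,1.2],[-0.1,0,0]],[1,[-0.1,0.1,1.2],[-0.1,0,0]],[1,[0,0.1,1.2],[-0.1,0,0]],[1,[0,0,1],[0,0,0]],[1,[0,0,0],[0,0,0]]])

```text
time: 10.2
ee_pos: [0.4213, -0.2906, 0.0705]
tcp_rot: [-179.8, -0.6, 89.9]
wrist_force: [-0.6, 0.3, -4.9]
opening: 0.0292
```

```bash
python3 ov.py z11 45 .015;  python3 plan.py .4197 -.2935 .055 180 0 90 1 3
```

```text
10.3 [ 0.4218 -0.2911  0.0722] [-179.9   -0.6   89.9] 0.029593267067345837 [-0.9 -0.2 -4.4] [-35.  -0. -11.  80.   0. -35.]
dist 17.5 ang 0.6 rows 3 force [-0.9 -0.2 -4.4] t 10.3 q [-35.0, -0.0, -11.0, 80.0, 0.0, -35.0]
[[1.0,[-0.09,-0.07,0.57],[0.0,-0.2,0.0]],[1.0,[-0.08,-0.07,0.57],[0.0,-0.2,0.0]],[1.0,[-0.08,-0.07,0.57],[0.0,-0.2,0.0]]]
```

View pics/z11.png

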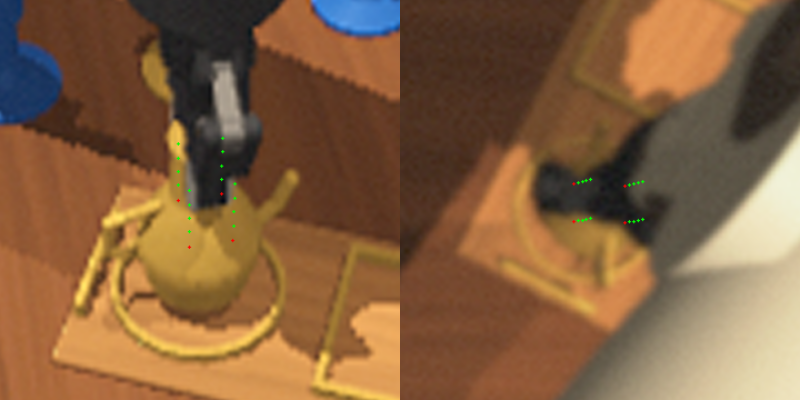

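Run:
```python
from h import *
s=get_obs(); P=np.array(s['ee_pos'])
cs=[]
for n in('side','top'):
  p=camera(n)
  c=[P[0],P[1],P[2]-.0486]
  pts=[(proj(p,circ(.027,0)+c),(0,0,255)),(proj(p,circ(.041,0.008)+[.4197,-.2935,.006]),(255,0,0)),(proj(p,circ(.015,.1)+c),(0,255,0))]
  crop(p,proj(p,[P])[0],45,'_t'+n,pts); cs.append(cv2.resize(cv2.imread('pics/_t'+n+'.png'),(400,400)))
cv2.imwrite('pics/z12.png',np.hstack(cs))
```

```text
(no output)
```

View pics/z12.png

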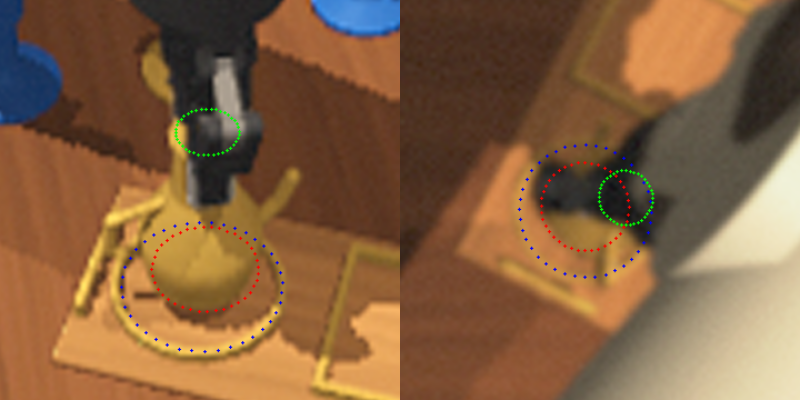

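Run:
```python
from fit import *
s=get_obs(); P=np.array(s['ee_pos'])
M['pot']+=[box(-.05,-.025,-.003,.003,.02,.05),box(.025,.05,-.003,.003,.035,.06)]
o={}
for n in('side','top'):
  p=camera(n); o[n]=p
  for d in spotter.trace(p,'pot'):
    m=d['pixels'];ys,xs=np.nonzero(m); c=proj(p,[P])[0]
    if abs(xs.mean()-c[0])+abs(ys.mean()-c[1])<30: o[n,'pot']=m;print(n,m.sum(),d['confidence']);break
pickle.dump(o,open('o2.pkl','wb'))
cs=[]
for n in('side','top'):
  p=o[n];im=p['img'].copy()
  if (n,'pot') in o:
    ct,_=cv2.findContours(o[n,'pot'].astype(np.uint8),0,1); pts=[(np.vstack(ct)[:,0].astype(float),(0,255,0))]
  else: pts=[]
  crop(p,proj(p,[P])[0],45,'_t'+n,pts); cs.append(cv2.resize(cv2.imread('pics/_t'+n+'.png'),(400,400)))
cv2.imwrite('pics/z13.png',np.hstack(cs))
```

```text
side 839 0.96
top 220 0.68
```

View pics/z13.png

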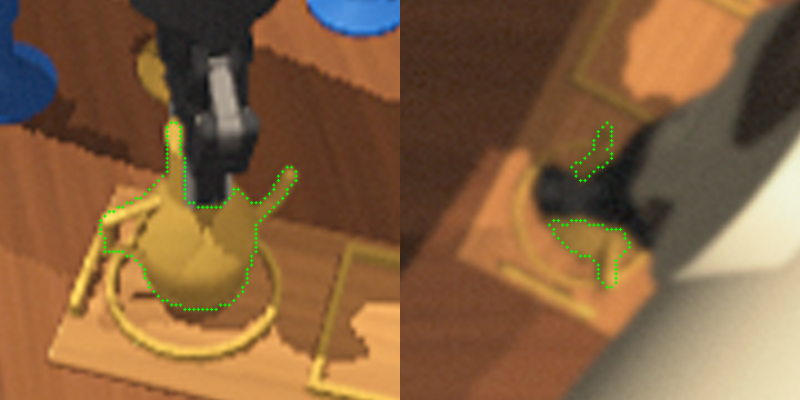

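```bash
cat > fit3.py <<'E'
from fit import *
M['pot']=M['pot'][:5]+[box(-.05,-.025,-.003,.003,.02,.05),box(.025,.05,-.003,.003,.035,.06)]
def fit3(o,t,q0,cams=('side','top'),yaw=True,hole=None):
    W={}
    for n in cams:
        m=o[n,t].astype(np.uint8); im=o[n]['img'].astype(int); 
        g=(np.abs(im.max(2)-im.min(2))<28)  # greyish/dark: arm+gripper
        W[n]=1-cv2.dilate(g.astype(np.uint8),np.ones((3,3)))*(1-m)
    def cost(v):
        q=np.r_[v[:2],v[3] if yaw else 0]; c=0
        for n in cams:
            parts=[X+[0,0,v[2]] for X in M[t]]; r=render(o[n],parts,q)*W[n]; m=o[n,t]
            c+=1-np.minimum(r,m).sum()/np.maximum(r,m).sum()
        return c
    v0=np.array(q0,float)[:4 if yaw else 3]; d=np.array([.01,.01,.01,.2])[:len(v0)]
    sx=np.vstack([v0-d/2]+[v0-d/2+np.eye(len(v0))[i]*d*1.5 for i in range(len(v0))])
    r=minimize(cost,v0,method='Nelder-Mead',options=dict(initial_simplex=sx,xatol=1e-5,fatol=1e-5,maxiter=300)); return r.x,r.fun
E
python3 - <<'E'
from fit3 import *
o=pickle.load(open('o2.pkl','rb'))
for c in (('side','top'),('side',)):
  for z in(.006,.022): print(c,z,fit3(o,'pot',(.42,-.292,z,0.0),c))
E
```

```text
('side', 'top') 0.006 (array([ 0.42129254, -0.29263218,  0.02671388,  0.06984688]), np.float64(0.324062705039978))
('side', 'top') 0.022 (array([ 0.42112561, -0.29261358,  0.02692874,  0.05550214]), np.float64(0.3205201029777527))
('side',) 0.006 (array([ 0.42023591, -0.28619794,  0.01893626,  0.01341142]), np.float64(0.1466396450996399))
('side',) 0.022 (array([ 0.4181738 , -0.2950253 ,  0.03109035, -0.00296904]), np.float64(0.1399223804473877))
```

Emit:
play_rows(rows=[[1,[-0.1,-0.1,0.6],[0,0,0]],[1,[-0.1,0,0.5],[0,0,0]],[1,[0,0,0.3],[0,0,0]]])

```text
time: 10.9
ee_pos: [0.4216, -0.2939, 0.0588]
tcp_rot: [179.9, -0.4, 89.9]
wrist_force: [-0.2, -0.3, -4.3]
opening: 0.0295
```

```bash
python3 ov.py z14 45 .015
```

```text
11.0 [ 0.4214 -0.2936  0.0586] [180.   -0.5  89.9] 0.029453249982449397 [-0.1 -0.1 -4.3] [-35.   0. -12.  78.   0. -35.]
```

View pics/z14.png

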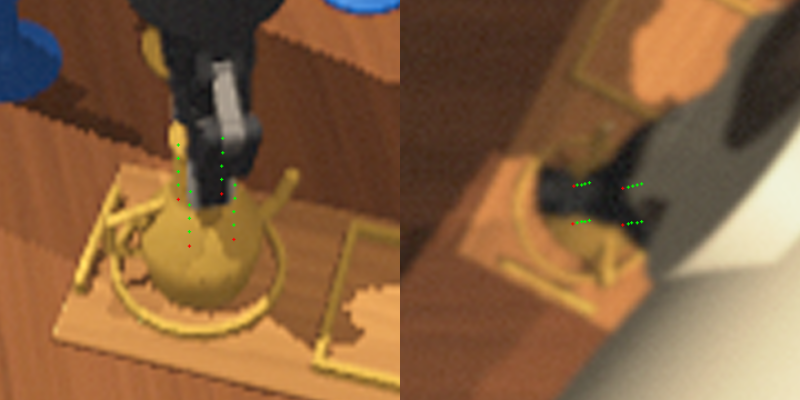

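Emit:
play_rows(rows=[[1,[0,0,0.3],[0,0,0]],[1,[0,0,0.2],[0,0,0]]])

```text
time: 11.2
ee_pos: [0.4217, -0.2939, 0.0548]
tcp_rot: [179.9, -0.4, 89.9]
wrist_force: [-4.4, 2.9, 15.5]
opening: 0.0293
```

Emit:
play_rows(rows=[[0.55,[0,0,-0.1],[0,0,0]],[0.45,[0,0,0],[0,0,0]],[0.3,[0,0,0],[0,0,0]],[0.3,[0,0,-1],[0,0,0]],[0.3,[0,0,-2],[0,0,0]],[0.3,[0,0,-3],[0,0,0]],[0.3,[0,0,-4],[0,0,0]],[0.3,[0,0,-4],[0,0,0]]])

```text
time: 12.0
ee_pos: [0.4199, -0.2937, 0.199]
tcp_rot: [-179.9, -0.6, 89.9]
wrist_force: [0.4, -0.8, 0.9]
opening: 0.0599
```

```bash
python3 ov.py z15 55 .03
python3 - <<'E'
from fit3 import *
o={}
for n in('side','top'):
  o[n]=camera(n)
  for d in spotter.trace(o[n],'cup'):
    m=d['pixels']; ys,xs=np.nonzero(m); c=proj(o[n],[[.666,-.1445,.027]])[0]
    if np.hypot(xs.mean()-c[0],ys.mean()-c[1])<12: o[n,'cup']=m; break
  save(o[n],n+'3')
  if (n,'cup') in o: print(n,fit(o,'cup',(.666,-.1445,.25),(n,)))
pickle.dump(o,open('o3.pkl','wb'))
E
```

```text
12.1 [ 0.4217 -0.295   0.2035] [179.7  -0.3  89.9] 0.06003242926035132 [ 0.4 -0.1  0.3] [-35.  -0.   4.  94.   0. -35.]
side (array([ 0.66601017, -0.14151708,  0.25167073]), np.float64(0.05751454830169678))
top (array([ 0.66808813, -0.14641077,  0.24822172]), np.float64(0.04812520742416382))
```

View pics/z15.png

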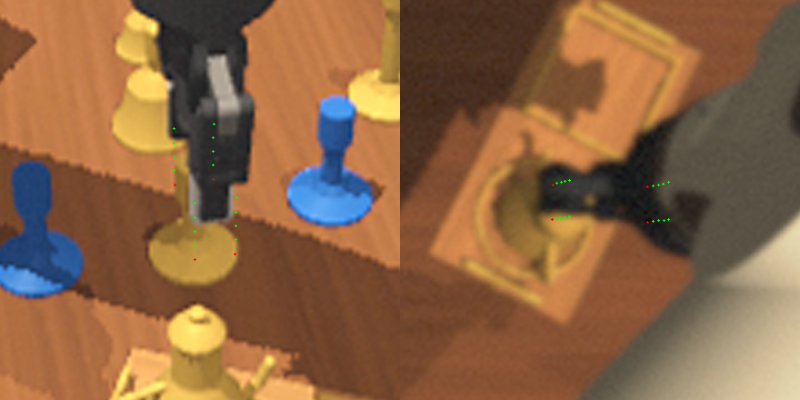

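```bash
cat > plan2.py <<'E'
from h import *
import sys
# plan2.py x y z az tilt roll180 claw nmin : TCP target; tool z azimuth az, tilt deg below horizontal, tool x horizontal (+left of az, or flipped if roll180)
a=list(map(float,sys.argv[1:9])); 
az,t=np.deg2rad(a[3]),np.deg2rad(a[4])
d=np.array([np.cos(az)*np.cos(t),np.sin(az)*np.cos(t),-np.sin(t)]); x=np.array([-np.sin(az),np.cos(az),0]); 
R1=R.from_matrix(np.c_[x,np.cross(d,x),d])*R.from_euler('z',a[5],degrees=True)
mm=float(sys.argv[9]) if len(sys.argv)>9 else 45; md=float(sys.argv[10]) if len(sys.argv)>10 else 8
s=get_obs(); p0=np.array(s['ee_pos']); R0=R.from_euler('xyz',s['tcp_rot'],degrees=True); p1=np.array(a[:3])
w=(R0.inv()*R1).as_rotvec(degrees=True); L=np.linalg.norm(p1-p0)*1000; A=np.linalg.norm(w)
n=max(int(a[7]),int(np.ceil(max(L/mm,A/md))))
print('dist',L.round(1),'ang',A.round(1),'rows',n,'w',w.round(1),'tcp',p0.round(4),'force',np.round(s['wrist_force'],1),'t',round(s['time'],2),'q',np.round(s['q'],0).tolist(),'d now',R0.apply([0,0,1]).round(3),'x now',R0.apply([1,0,0]).round(3))
rows=[]
for i in range(n):
    Ri=R0*R.from_rotvec(w*i/n,degrees=True); dd=Ri.inv().apply((p1-p0)/n)*100
    rows.append([a[6],[round(float(v),1)+0 for v in dd],[round(float(v),1)+0 for v in w/n]])
for i in range(0,n,12): print(str(rows[i:i+12]).replace(' ',''))
E
python3 plan2.py .57 -.17 .2 14.3 45 0 .12 8
```

```text
dist 194.5 ang 47.2 rows 8 w [-44.9   5.1 -13.9] tcp [ 0.42   -0.2938  0.1963] force [ 0.6  0.2 -0.8] t 12.3 q [-35.0, 0.0, 3.0, 94.0, 0.0, -35.0] d now [-0.003  0.011 -1.   ] x now [0.002 1.    0.011]
[[0.12,[1.6,1.9,0.0],[-5.6,0.6,-1.7]],[0.12,[1.5,1.9,0.2],[-5.6,0.6,-1.7]],[0.12,[1.4,1.9,0.4],[-5.6,0.6,-1.7]],[0.12,[1.4,1.9,0.6],[-5.6,0.6,-1.7]],[0.12,[1.3,1.9,0.8],[-5.6,0.6,-1.7]],[0.12,[1.2,1.9,1.0],[-5.6,0.6,-1.7]],[0.12,[1.2,1.8,1.2],[-5.6,0.6,-1.7]],[0.12,[1.1,1.7,1.3],[-5.6,0.6,-1.7]]]
```

Emit:
play_rows(rows=[[0.12,[1.6,1.9,-0.2],[-5.6,0.6,-1.7]],[0.12,[1.5,1.9,0.1],[-5.6,0.6,-1.7]],[0.12,[1.4,1.9,0.4],[-5.6,0.6,-1.7]],[0.12,[1.4,1.9,0.6],[-5.6,0.6,-1.7]],[0.12,[1.3,1.9,0.8],[-5.6,0.6,-1.7]],[0.12,[1.2,1.9,1],[-5.6,0.6,-1.7]],[0.12,[1.2,1.8,1.2],[-5.6,0.6,-1.7]],[0.12,[1.1,1.7,1.3],[-5.6,0.6,-1.7]]])

```text
time: 13.1
ee_pos: [0.5719, -0.1633, 0.1923]
tcp_rot: [134.1, -0.3, 104.4]
wrist_force: [0.3, -0.0, 0.7]
opening: 0.0752
```

```bash
python3 plan2.py .599 -.162 .093 14.3 45 0 .12 5; python3 ov.py z16 55 .037
```

```text
dist 103.0 ang 0.9 rows 5 w [ 0.9 -0.3 -0.2] tcp [ 0.5719 -0.1633  0.1923] force [ 0.3 -0.   0.7] t 13.1 q [-31.0, -26.0, -31.0, 49.0, 31.0, -35.0] d now [ 0.694  0.183 -0.696] x now [-0.249  0.968  0.006]
[[0.12,[-0.1,-1.1,1.8],[0.2,-0.1,0.0]],[0.12,[-0.1,-1.1,1.8],[0.2,-0.1,0.0]],[0.12,[-0.1,-1.0,1.8],[0.2,-0.1,0.0]],[0.12,[-0.1,-1.0,1.8],[0.2,-0.1,0.0]],[0.12,[-0.1,-1.0,1.8],[0.2,-0.1,0.0]]]
13.2 [ 0.5702 -0.1624  0.1887] [134.4  -0.5 104.4] 0.07505963696678487 [-0.2 -0.  -1.2] [-31. -26. -32.  49.  31. -35.]
```

View pics/z16.png

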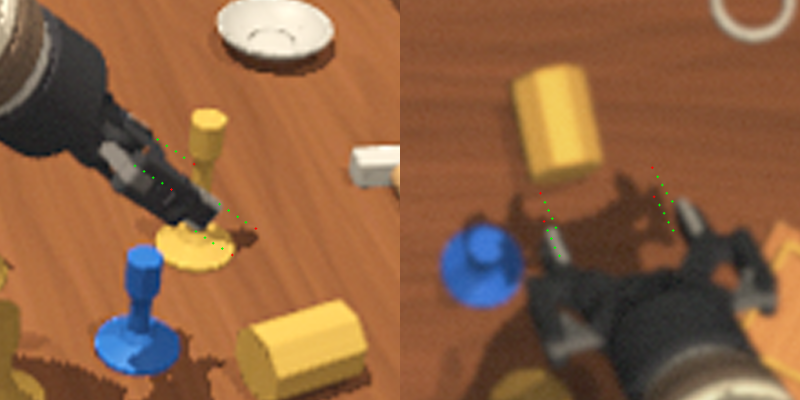

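```bash
python3 plan2.py .6107 -.1584 .0811 14.3 45 0 .15 6
```

```text
dist 115.1 ang 0.8 rows 6 w [ 0.6 -0.5 -0.3] tcp [ 0.5702 -0.1624  0.1887] force [-0.2 -0.  -1.2] t 13.2 q [-31.0, -26.0, -32.0, 49.0, 31.0, -35.0] d now [ 0.69   0.184 -0.7  ] x now [-0.249  0.968  0.01 ]
[[0.15,[-0.1,-0.8,1.7],[0.1,-0.1,-0.1]],[0.15,[-0.1,-0.8,1.7],[0.1,-0.1,-0.1]],[0.15,[-0.1,-0.8,1.7],[0.1,-0.1,-0.1]],[0.15,[-0.1,-0.8,1.7],[0.1,-0.1,-0.1]],[0.15,[-0.1,-0.8,1.7],[0.1,-0.1,-0.1]],[0.15,[-0.1,-0.8,1.7],[0.1,-0.1,-0.1]]]
```

Emit:
play_rows(rows=[[0.15,[-0.1,-0.8,1.7],[0.1,-0.1,0]],[0.15,[-0.1,-0.8,1.7],[0.1,-0.1,0]],[0.15,[-0.1,-0.8,1.7],[0.1,-0.1,0]],[0.15,[-0.1,-0.8,1.7],[0.1,-0.1,0]],[0.15,[-0.1,-0.8,1.5],[0.1,-0.1,0]],[0.15,[0,-0.5,1],[0,0,0]]])

```text
time: 13.8
ee_pos: [0.6024, -0.1625, 0.0876]
tcp_rot: [136.0, -0.1, 103.6]
wrist_force: [0.0, -0.0, 0.7]
opening: 0.0724
```

```bash
python3 plan2.py .6861 -.1392 .0033 14.3 45 0 .15 6; python3 ov.py z17 55 .037
```

```text
dist 121.0 ang 1.2 rows 6 w [-1.   0.4 -0.6] tcp [ 0.6024 -0.1625  0.0876] force [ 0.  -0.   0.7] t 13.8 q [-28.0, -19.0, -38.0, 36.0, 28.0, -33.0] d now [ 0.675  0.165 -0.719] x now [-0.236  0.972  0.002]
[[0.15,[0.0,0.1,2.0],[-0.2,0.1,-0.1]],[0.15,[0.0,0.1,2.0],[-0.2,0.1,-0.1]],[0.15,[0.0,0.1,2.0],[-0.2,0.1,-0.1]],[0.15,[0.0,0.0,2.0],[-0.2,0.1,-0.1]],[0.15,[0.0,0.0,2.0],[-0.2,0.1,-0.1]],[0.15,[0.0,0.0,2.0],[-0.2,0.1,-0.1]]]
13.9 [ 0.6021 -0.162   0.087 ] [136.   -0.2 103.7] 0.07277314134475847 [-0.6 -0.  -0.1] [-28. -19. -38.  36.  28. -33.]
```

View pics/z17.png

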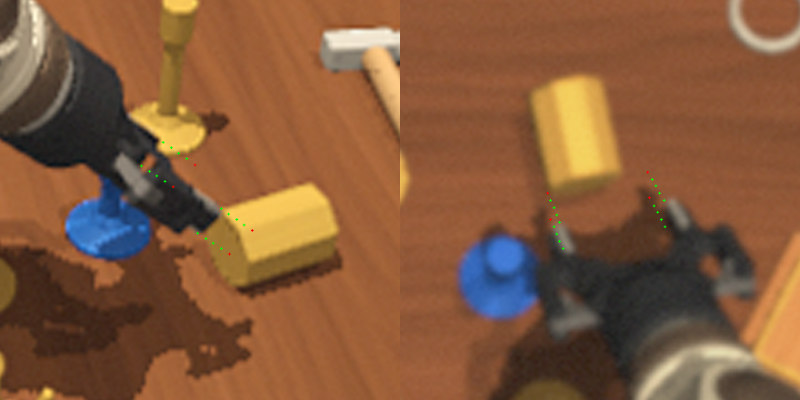

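Run:
```python
from h import *
s=get_obs(); P=np.array(s['ee_pos']); Rt=R.from_euler('xyz',s['tcp_rot'],degrees=True); p=camera('top')
c=proj(p,[P])[0].astype(int)
def w(cr,z): return atz(p,c-55+np.array(cr)/(400/110)-.5,z)
T=P+Rt.apply([0,0,-.024]); print('pred tip',T.round(4))
for z in (T[2],T[2]+.008): print(w((158,228),z).round(4),w((272,203),z).round(4),((w((158,228),z)+w((272,203),z))/2).round(4))
print('cup fit top line: lateral of mid'); n=np.array([-np.sin(np.deg2rad(14.3)),np.cos(np.deg2rad(14.3))])
m=(w((158,228),T[2])+w((272,203),T[2]))/2
print((m[:2]-np.array([.6681,-.1464]))@n, (T[:2]-np.array([.667,-.144]))@n)
```

```text
pred tip [ 0.5859 -0.1659  0.1043]
[ 0.5794 -0.1289  0.1043] [ 0.5993 -0.2087  0.1043] [ 0.5893 -0.1688  0.1043]
[ 0.5776 -0.1282  0.1123] [ 0.5973 -0.2075  0.1123] [ 0.5874 -0.1678  0.1123]
cup fit top line: lateral of mid
-0.00224301218712418 -0.0012362417256899217
```

Emit:
play_rows(rows=[[0.15,[0.1,0.1,1.5],[-0.2,0.1,-0.1]],[0.15,[0,0.1,2],[-0.2,0.1,-0.1]],[0.15,[0,0.1,2],[-0.2,0.1,-0.1]],[0.15,[0,0.1,2],[-0.2,0,-0.1]],[0.15,[0,0,1],[-0.2,0,-0.1]]])

```text
time: 14.45
ee_pos: [0.6675, -0.1495, 0.0387]
tcp_rot: [134.5, 0.4, 104.1]
wrist_force: [-0.8, 0.2, -0.1]
opening: 0.0729
```

```bash
python3 plan2.py .6861 -.1392 .0033 14.3 45 0 .15 3; python3 ov.py z18 45 .036
```

```text
dist 41.3 ang 0.7 rows 3 w [0.5 0.5 0.2] tcp [ 0.6675 -0.1495  0.0387] force [-0.8  0.2 -0.1] t 14.45 q [-24.0, -9.0, -37.0, 23.0, 26.0, -29.0] d now [ 0.693  0.168 -0.701] x now [-0.243  0.97  -0.008]
[[0.15,[0.2,-0.4,1.3],[0.2,0.2,0.1]],[0.15,[0.2,-0.4,1.3],[0.2,0.2,0.1]],[0.15,[0.2,-0.4,1.3],[0.2,0.2,0.1]]]
14.55 [ 0.6669 -0.1493  0.0382] [134.6   0.4 104.1] 0.07260368144056478 [-1.   0.8 -0.2] [-24.  -9. -37.  23.  26. -29.]
```

View pics/z18.png

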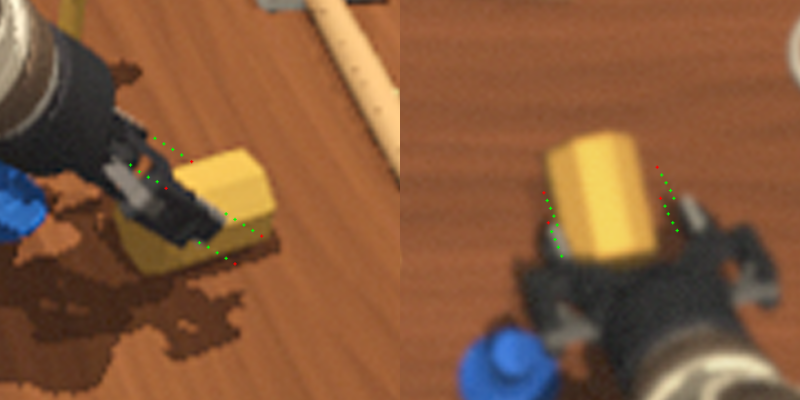

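Emit:
play_rows(rows=[[0.15,[0.4,-0.3,0.6],[0.2,0.2,0.1]],[0.15,[0.3,-0.4,1.1],[0.2,0.2,0.1]],[0.15,[0.1,-0.4,1.1],[0.1,0.1,0]],[0.15,[0,-0.2,0.8],[0,0,0]]])

```text
time: 14.95
ee_pos: [0.6828, -0.1386, 0.0065]
tcp_rot: [134.8, 0.1, 104.2]
wrist_force: [1.6, -1.5, 5.2]
opening: 0.0724
```

```bash
python3 plan2.py .6861 -.1392 .0033 14.3 45 0 .15 3; python3 ov.py z19 45 .036
```

```text
dist 4.6 ang 0.2 rows 3 w [0.2 0.1 0. ] tcp [ 0.6828 -0.1386  0.0065] force [ 1.6 -1.5  5.2] t 14.95 q [-22.0, -5.0, -37.0, 19.0, 25.0, -27.0] d now [ 0.687  0.174 -0.705] x now [-0.246  0.969 -0.001]
[[0.15,[0.0,0.0,0.1],[0.1,0.0,0.0]],[0.15,[0.0,0.0,0.1],[0.1,0.0,0.0]],[0.15,[0.0,0.0,0.1],[0.1,0.0,0.0]]]
15.05 [ 0.6819 -0.1382  0.005 ] [135.   -0.  104.3] 0.07274317112906999 [-0.   0.1 -1.1] [-22.  -5. -37.  19.  25. -27.]
```

View pics/z19.png

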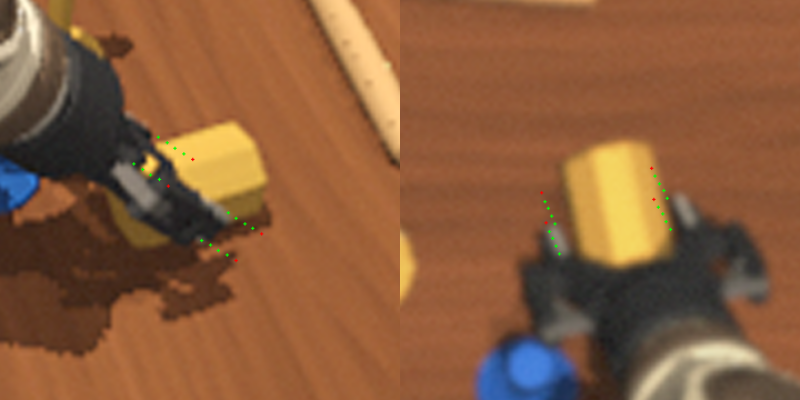

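Emit:
play_rows(rows=[[0.3,[0,0,0],[0,0,0]],[0.4,[0,0,0],[0,0,0]],[0.6,[0,0,0],[0,0,0]],[0.6,[0,0,0],[0,0,0]],[0.6,[0,0,0],[0,0,0]]], newtons=50)

```text
time: 15.55
ee_pos: [0.6813, -0.1383, 0.0045]
tcp_rot: [135.1, -0.0, 104.3]
wrist_force: [1.3, -1.4, -1.2]
opening: 0.0534
```

```bash
python3 ov.py z20 45 .027
```

```text
15.65 [ 0.6813 -0.1383  0.0045] [135.   -0.  104.3] 0.05337616410876191 [ 0.2 -0.2  0.3] [-22.  -5. -37.  19.  25. -27.]
```

View pics/z20.png

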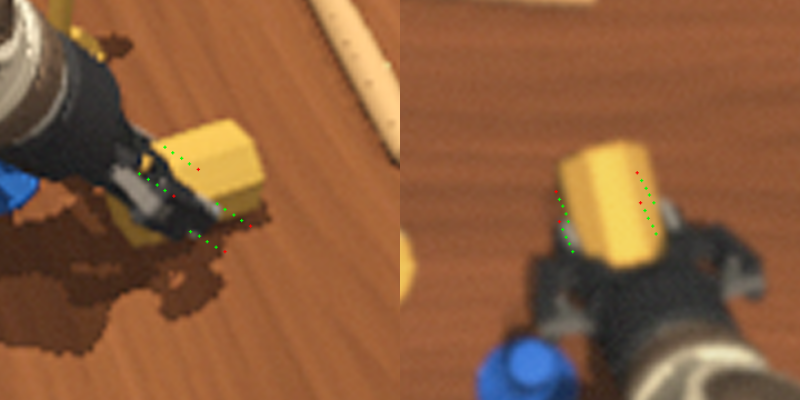

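Emit:
play_rows(rows=[[0.6,[0,0.5,-0.5],[0,0,0]],[0.6,[0,1,-1],[0,0,0]],[0.6,[0,1.5,-1.5],[0,0,0]],[0.6,[0,2,-2],[0,0,0]],[0.6,[0,2,-2],[0,0,0]],[0.6,[0,2,-2],[0,0,0]],[0.6,[0,2,-2],[0,0,0]]])

```text
time: 16.35
ee_pos: [0.6767, -0.1364, 0.1577]
tcp_rot: [135.8, -0.5, 104.3]
wrist_force: [0.6, 0.1, -1.8]
opening: 0.053
```

```bash
python3 ov.py z21 45 .027; python3 plan2.py .5279 -.31 .2 -80 45 0 .6 12
```

```text
16.45 [ 0.6791 -0.1372  0.1632] [135.4  -0.3 104.3] 0.05336582473528064 [ 1.   0.  -1.5] [-22. -13. -25.  39.  25. -27.]
dist 232.5 ang 94.3 rows 12 w [ -0.5 -66.6  66.7] tcp [ 0.6791 -0.1372  0.1632] force [ 1.   0.  -1.5] t 16.45 q [-22.0, -13.0, -25.0, 39.0, 25.0, -27.0] d now [ 0.68   0.176 -0.712] x now [-0.247  0.969  0.005]
[[0.6,[-1.1,-0.9,-1.3],[0.0,-5.5,5.6]],[0.6,[-1.3,-0.8,-1.2],[0.0,-5.5,5.6]],[0.6,[-1.5,-0.7,-1.1],[0.0,-5.5,5.6]],[0.6,[-1.6,-0.5,-0.9],[0.0,-5.5,5.6]],[0.6,[-1.7,-0.3,-0.8],[0.0,-5.5,5.6]],[0.6,[-1.8,-0.2,-0.6],[0.0,-5.5,5.6]],[0.6,[-1.9,0.0,-0.4],[0.0,-5.5,5.6]],[0.6,[-1.9,0.2,-0.2],[0.0,-5.5,5.6]],[0.6,[-1.9,0.4,0.0],[0.0,-5.5,5.6]],[0.6,[-1.8,0.6,0.1],[0.0,-5.5,5.6]],[0.6,[-1.8,0.7,0.3],[0.0,-5.5,5.6]],[0.6,[-1.6,0.9,0.5],[0.0,-5.5,5.6]]]
```

View pics/z21.png

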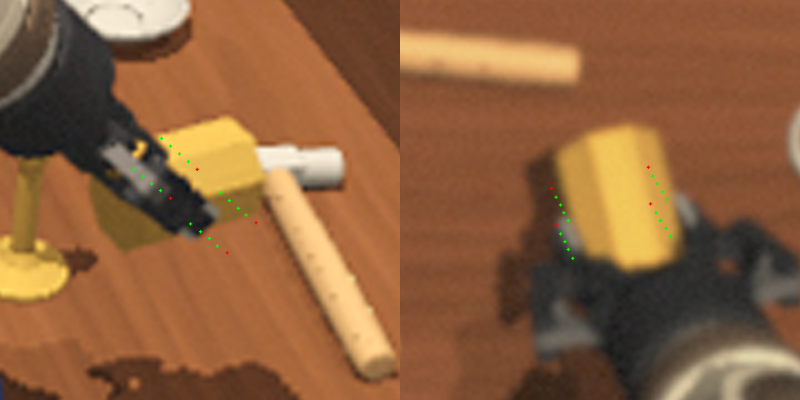

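Emit:
play_rows(rows=[[0.6,[-0.8,-0.6,-1.3],[0,-4,4]],[0.6,[-1.3,-0.8,-1.3],[0,-5.5,5.6]],[0.6,[-1.5,-0.7,-1.2],[0,-5.5,5.6]],[0.6,[-1.6,-0.5,-1],[0,-5.5,5.6]],[0.6,[-1.7,-0.3,-0.9],[0,-5.5,5.6]],[0.6,[-1.8,-0.2,-0.7],[0,-5.5,5.6]],[0.6,[-1.9,0,-0.4],[0,-5.5,5.6]],[0.6,[-1.9,0.2,-0.2],[0,-5.5,5.6]],[0.6,[-1.9,0.4,0],[0,-5.5,5.6]],[0.6,[-1.8,0.6,0.1],[0,-5.5,5.6]],[0.6,[-1.8,0.7,0.3],[0,-5.5,5.6]],[0.6,[-1.6,0.9,0.5],[0,-5.5,5.6]]])

```text
time: 17.65
ee_pos: [0.5156, -0.3104, 0.1954]
tcp_rot: [135.9, 0.2, 8.9]
wrist_force: [0.7, -0.8, -1.4]
opening: 0.053
```

```bash
python3 plan2.py .5279 -.33 .2 -80 45 0 .6 1;  python3 plan2.py .5279 -.33 .2 -80 45 180 .6 1 45 8.5
```

```text
dist 23.6 ang 1.4 rows 1 w [-0.9  0.9 -0.6] tcp [ 0.5156 -0.3104  0.1954] force [ 0.7 -0.8 -1.4] t 17.65 q [-12.0, -10.0, -16.0, 65.0, -41.0, 62.0] d now [ 0.105 -0.688 -0.718] x now [ 0.988  0.155 -0.004]
[[0.6,[0.9,1.8,1.1],[-0.9,0.9,-0.6]]]
dist 23.6 ang 179.4 rows 22 w [  1.4   1.4 179.4] tcp [ 0.5156 -0.3104  0.1954] force [ 0.7 -0.8 -1.4] t 17.65 q [-12.0, -10.0, -16.0, 65.0, -41.0, 62.0] d now [ 0.105 -0.688 -0.718] x now [ 0.988  0.155 -0.004]
[[0.6,[0.0,0.1,0.1],[0.1,0.1,8.2]],[0.6,[0.1,0.1,0.1],[0.1,0.1,8.2]],[0.6,[0.1,0.1,0.1],[0.1,0.1,8.2]],[0.6,[0.1,0.1,0.1],[0.1,0.1,8.2]],[0.6,[0.1,0.0,0.1],[0.1,0.1,8.2]],[0.6,[0.1,0.0,0.1],[0.1,0.1,8.2]],[0.6,[0.1,0.0,0.1],[0.1,0.1,8.2]],[0.6,[0.1,0.0,0.1],[0.1,0.1,8.2]],[0.6,[0.1,0.0,0.1],[0.1,0.1,8.2]],[0.6,[0.1,0.0,0.1],[0.1,0.1,8.2]],[0.6,[0.1,0.0,0.1],[0.1,0.1,8.2]],[0.6,[0.1,0.0,0.1],[0.1,0.1,8.2]]]
[[0.6,[0.1,-0.1,0.1],[0.1,0.1,8.2]],[0.6,[0.1,-0.1,0.1],[0.1,0.1,8.2]],[0.6,[0.1,-0.1,0.1],[0.1,0.1,8.2]],[0.6,[0.0,-0.1,0.1],[0.1,0.1,8.2]],[0.6,[0.0,-0.1,0.1],[0.1,0.1,8.2]],[0.6,[0.0,-0.1,0.1],[0.1,0.1,8.2]],[0.6,[0.0,-0.1,0.1],[0.1,0.1,8.2]],[0.6,[0.0,-0.1,0.1],[0.1,0.1,8.2]],[0.6,[0.0,-0.1,0.1],[0.1,0.1,8.2]],[0.6,[0.0,-0.1,0.1],[0.1,0.1,8.2]]]
```

Emit:
play_rows(rows=[[0.6,[0,0,0],[0,0,-4]],[0.6,[0,0,0],[0,0,-8]],[0.6,[0,0,0],[0,0,-8]],[0.6,[0,0,0],[0,0,-8]],[0.6,[0,0,0],[0,0,-8]],[0.6,[0,0,0],[0,0,-8]],[0.6,[0,0,0],[0,0,-8]],[0.6,[0,0,0],[0,0,-8]],[0.6,[0,0,0],[0,0,-8]],[0.6,[0,0,0],[0,0,-8]],[0.6,[0,0,0],[0,0,-8]],[0.6,[0,0,0],[0,0,-8]]])

```text
time: 18.85
ee_pos: [0.5123, -0.3082, 0.1806]
tcp_rot: [-173.3, 42.9, 107.4]
wrist_force: [-0.2, -0.2, -2.0]
opening: 0.0531
```

```bash
python3 plan2.py .5279 -.345 .16 -80 45 180 .6 11 45 8.5
```

```text
dist 45.0 ang 84.6 rows 11 w [  0.2  -2.6 -84.6] tcp [ 0.5123 -0.3082  0.1806] force [-0.2 -0.2 -2. ] t 18.85 q [-12.0, -9.0, -17.0, 65.0, -40.0, -33.0] d now [ 0.09  -0.68  -0.728] x now [-0.219  0.699 -0.68 ]
[[0.6,[-0.1,0.1,0.4],[0.0,-0.2,-7.7]],[0.6,[-0.1,0.1,0.4],[0.0,-0.2,-7.7]],[0.6,[-0.2,0.0,0.4],[0.0,-0.2,-7.7]],[0.6,[-0.2,0.0,0.4],[0.0,-0.2,-7.7]],[0.6,[-0.2,0.0,0.4],[0.0,-0.2,-7.7]],[0.6,[-0.2,0.0,0.4],[0.0,-0.2,-7.7]],[0.6,[-0.1,0.0,0.4],[0.0,-0.2,-7.7]],[0.6,[-0.1,-0.1,0.4],[0.0,-0.2,-7.7]],[0.6,[-0.1,-0.1,0.4],[0.0,-0.2,-7.7]],[0.6,[-0.1,-0.1,0.4],[0.0,-0.2,-7.7]],[0.6,[-0.1,-0.1,0.4],[0.0,-0.2,-7.7]]]
```

Emit:
play_rows(rows=[[0.6,[-0.1,0.1,0.1],[0,-0.2,-7.7]],[0.6,[-0.1,0.1,0.1],[0,-0.2,-7.7]],[0.6,[-0.2,0,0.1],[0,-0.2,-7.7]],[0.6,[-0.2,0,0.1],[0,-0.2,-7.7]],[0.6,[-0.2,0,0.2],[0,-0.2,-7.7]],[0.6,[-0.2,0,0.2],[0,-0.2,-7.7]],[0.6,[-0.1,0,0.2],[0,-0.2,-7.7]],[0.6,[-0.1,-0.1,0.2],[0,-0.2,-7.7]],[0.6,[-0.1,-0.1,0.2],[0,-0.2,-7.7]],[0.6,[-0.1,-0.1,0.2],[0,-0.2,-7.7]],[0.6,[-0.1,-0.1,0.2],[0,-0.2,-6]],[0.6,[0,0,0],[0,0,0]]])

```text
time: 20.05
ee_pos: [0.5221, -0.326, 0.1632]
tcp_rot: [-136.2, -2.3, -168.3]
wrist_force: [-0.7, -0.5, -1.2]
opening: 0.0529
```

```bash
python3 plan2.py .5279 -.3677 .09 -80 45 180 .6 5;python3 ov.py z22 55 .027
```

```text
dist 84.4 ang 3.1 rows 5 w [ 1.2 -0.5  2.8] tcp [ 0.5221 -0.326   0.1632] force [-0.7 -0.5 -1.2] t 20.05 q [-14.0, -9.0, -19.0, 59.0, -40.0, -124.0] d now [ 0.112 -0.683 -0.722] x now [-0.978 -0.203  0.04 ]
[[0.6,[0.0,0.4,1.6],[0.2,-0.1,0.6]],[0.6,[0.0,0.4,1.6],[0.2,-0.1,0.6]],[0.6,[0.0,0.4,1.6],[0.2,-0.1,0.6]],[0.6,[0.0,0.4,1.6],[0.2,-0.1,0.6]],[0.6,[0.0,0.4,1.6],[0.2,-0.1,0.6]]]
20.15 [ 0.5221 -0.326   0.1635] [-136.2   -2.1 -168.5] 0.05333695471926939 [ 0.  -0.3 -1.2] [ -14.   -9.  -19.   59.  -40. -123.]
```

View pics/z22.png

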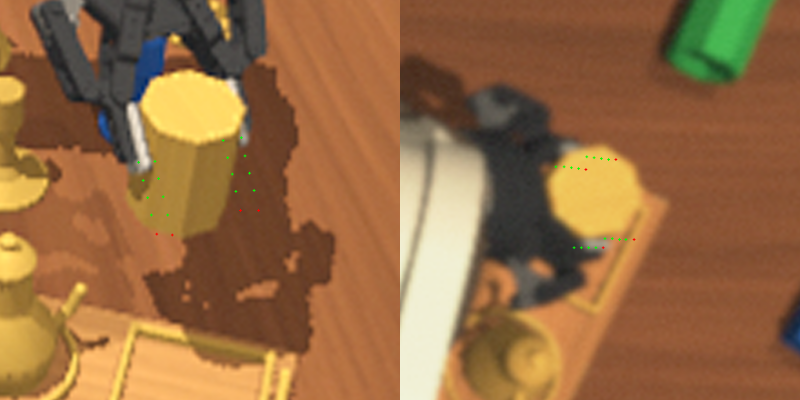

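Emit:
play_rows(rows=[[0.6,[0,0.4,1],[0.2,-0.1,0.7]],[0.6,[0,0.4,1.6],[0.2,-0.1,0.7]],[0.6,[0,0.4,1.6],[0.2,-0.1,0.7]],[0.6,[0,0.4,1.6],[0.2,-0.1,0.6]],[0.6,[0,0.4,1.2],[0.2,-0.1,0.5]],[0.6,[0,0,0],[0.1,0,0.2]]])

```text
time: 20.75
ee_pos: [0.5277, -0.3599, 0.0967]
tcp_rot: [-135.1, 1.5, -171.3]
wrist_force: [-0.3, -1.0, -2.7]
opening: 0.0531
```

```bash
python3 plan2.py .5279 -.3677 .038 -80 45 180 .6 5;python3 - <<'E'
from h import *
s=get_obs(); P=np.array(s['ee_pos']); Rt=R.from_euler('xyz',s['tcp_rot'],degrees=True)
c=P+Rt.apply([0,.0051,-.0267]); print('cup center',c.round(4)); m=Rt.apply([0,.7071,.7071]); print('mouth dir',m.round(3))
cs=[]
a=np.deg2rad(-26.5); 
sq=[]
for t in np.linspace(-.042,.042,15):
    for q in((t,.042),(t,-.042),(.042,t),(-.042,t)): sq.append([.524+q[0]*np.cos(a)-q[1]*np.sin(a),-.3455+q[0]*np.sin(a)+q[1]*np.cos(a),.014])
for n in('side','top'):
  p=camera(n); pts=[(proj(p,circ(.028,0)+c+m*.037),(0,0,255)),(proj(p,circ(.028,0)+c-m*.037),(0,255,0)),(proj(p,sq),(255,0,0))]
  crop(p,proj(p,[[.524,-.3455,.03]])[0],50,'_t'+n,pts); cs.append(cv2.resize(cv2.imread('pics/_t'+n+'.png'),(400,400)))
cv2.imwrite('pics/z23.png',np.hstack(cs))
E
```

```text
dist 59.2 ang 2.0 rows 5 w [ 0.1  0.1 -2. ] tcp [ 0.5277 -0.3599  0.0967] force [-0.3 -1.  -2.7] t 20.75 q [-17.0, -7.0, -26.0, 47.0, -39.0, -124.0] d now [ 0.124 -0.695 -0.709] x now [-0.988 -0.15  -0.026]
[[0.6,[0.0,0.7,0.9],[0.0,0.0,-0.4]],[0.6,[0.0,0.7,0.9],[0.0,0.0,-0.4]],[0.6,[0.0,0.7,0.9],[0.0,0.0,-0.4]],[0.6,[0.0,0.7,0.9],[0.0,0.0,-0.4]],[0.6,[0.0,0.7,0.9],[0.0,0.0,-0.4]]]
cup center [ 0.5239 -0.3378  0.112 ]
mouth dir [ 0.025  0.006 -1.   ]
```

View pics/z23.png

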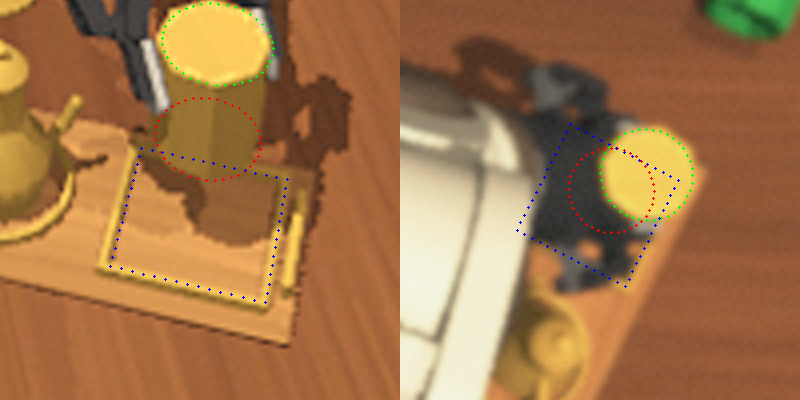

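Emit:
play_rows(rows=[[0.6,[0,0.7,0.9],[0,0,-0.4]],[0.6,[0,0.7,0.9],[0,0,-0.4]],[0.6,[0,0.7,0.9],[0,0,-0.4]],[0.6,[0,0.7,0.8],[0,0,-0.4]],[0.6,[0,0.5,0.5],[0,0,-0.2]],[0.6,[0,0,0],[0,0,0]]])

```text
time: 21.45
ee_pos: [0.5313, -0.3641, 0.0442]
tcp_rot: [-135.0, 0.3, -169.9]
wrist_force: [-0.2, -0.4, -2.9]
opening: 0.053
```

```bash
python3 plan2.py .5279 -.3677 .0277 -80 45 180 .6 3;python3 ov.py z24 45 .027
```

```text
dist 17.2 ang 0.3 rows 3 w [ 0.   0.3 -0.1] tcp [ 0.5313 -0.3641  0.0442] force [-0.2 -0.4 -2.9] t 21.45 q [-17.0, -4.0, -29.0, 40.0, -39.0, -126.0] d now [ 0.128 -0.695 -0.708] x now [-0.984 -0.176 -0.005]
[[0.6,[0.1,0.3,0.5],[0.0,0.1,0.0]],[0.6,[0.1,0.3,0.5],[0.0,0.1,0.0]],[0.6,[0.1,0.3,0.5],[0.0,0.1,0.0]]]
21.55 [ 0.5319 -0.3643  0.0457] [-135.     0.4 -169.9] 0.053209140904015184 [ 1.1 -1.1 -1.2] [ -17.   -4.  -29.   40.  -39. -126.]
```

View pics/z24.png

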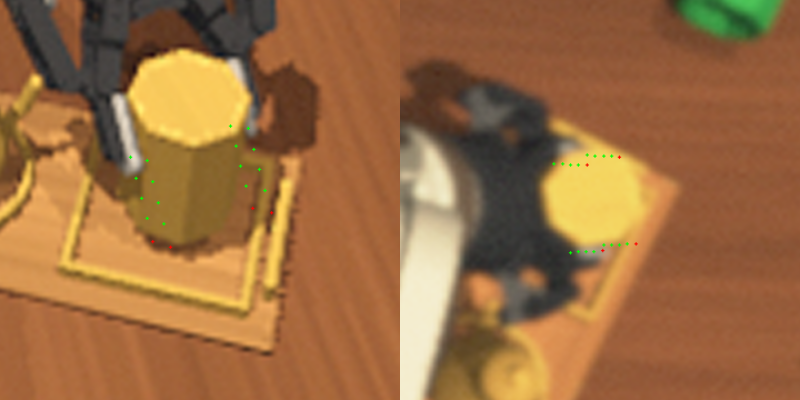

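Emit:
play_rows(rows=[[0.6,[0.2,0.3,0.5],[0,0,0]],[0.6,[0.1,0.3,0.5],[0,0,0]],[0.6,[0.1,0.3,0.4],[0,0,0]]])

```text
time: 21.85
ee_pos: [0.5299, -0.3691, 0.0307]
tcp_rot: [-134.9, 0.6, -169.9]
wrist_force: [-0.4, 0.3, -2.5]
opening: 0.0532
```

```bash
python3 plan2.py .5279 -.3677 .0277 -80 45 180 .6 3
```

```text
dist 3.9 ang 0.6 rows 3 w [-0.1  0.5 -0.3] tcp [ 0.5299 -0.3691  0.0307] force [-0.4  0.3 -2.5] t 21.85 q [-18.0, -4.0, -31.0, 37.0, -39.0, -127.0] d now [ 0.131 -0.696 -0.705] x now [-0.984 -0.176 -0.01 ]
[[0.6,[0.1,0.1,0.0],[0.0,0.2,-0.1]],[0.6,[0.1,0.1,0.0],[0.0,0.2,-0.1]],[0.6,[0.1,0.1,0.0],[0.0,0.2,-0.1]]]
```

Emit:
play_rows(rows=[[0.6,[0,0.15,0.1],[0,0.2,-0.1]],[0.6,[0,0.15,0.1],[0,0.2,-0.1]]])

```text
time: 22.05
ee_pos: [0.5295, -0.3692, 0.028]
tcp_rot: [-134.7, 0.1, -170.1]
wrist_force: [-5.9, 6.3, 16.6]
opening: 0.0531
```

Emit:
play_rows(rows=[[0.33,[0,-0.05,-0.05],[0,0,0]],[0.25,[0,0,0],[0,0,0]],[0.15,[0,0,0],[0,0,0]],[0.15,[0,0,0],[0,0,0]]])

```text
time: 22.45
ee_pos: [0.5306, -0.3696, 0.0303]
tcp_rot: [-134.6, 0.2, -170.1]
wrist_force: [-0.4, 0.8, 0.2]
opening: 0.0728
```

```bash
python3 ov.py z25 45 .036
```

```text
22.55 [ 0.5306 -0.3695  0.0302] [-134.6    0.2 -170.1] 0.07252311174930277 [-0.6 -0.1  0.1] [ -18.   -3.  -30.   38.  -39. -126.]
```

View pics/z25.png

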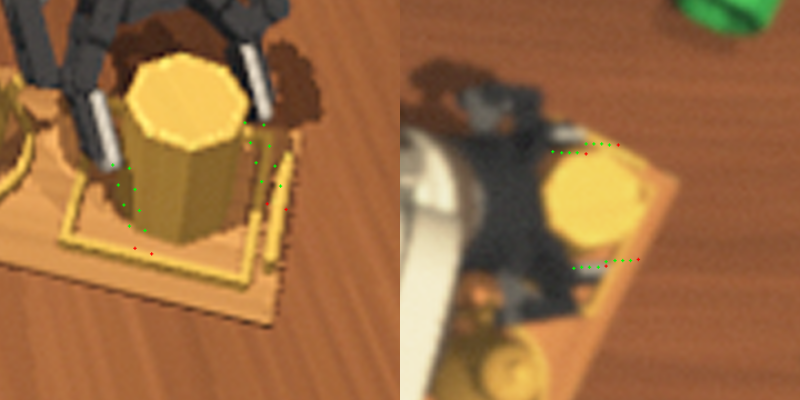

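Emit:
play_rows(rows=[[0.15,[0,0,-1],[0,0,0]],[0.15,[0,0,-2],[0,0,0]],[0.15,[0,0,-3],[0,0,0]],[0.15,[0,0,-4],[0,0,0]],[0.15,[0,0,-4],[0,0,0]],[0.15,[0,0,-2],[0,0,0]]])

```text
time: 23.15
ee_pos: [0.5065, -0.2534, 0.1458]
tcp_rot: [-134.7, 0.0, -170.3]
wrist_force: [0.8, -1.0, 1.1]
opening: 0.0725
```

```bash
python3 ov.py z26 55 .036; python3 plan.py .4495 -.13 .24 180 0 100 0.3
```

```text
23.25 [ 0.5076 -0.2535  0.1458] [-1.347e+02  1.000e-01 -1.703e+02] 0.07231605232731671 [-0.4 -0.6 -0.7] [  -5.  -11.  -23.   64.  -43. -110.]
dist 165.8 ang 98.3 rows 13 force [-0.4 -0.6 -0.7] t 23.25 q [-5.0, -11.0, -23.0, 64.0, -43.0, -110.0]
[[0.3,[0.28,0.2,-1.23],[-2.7,2.7,6.5]],[0.3,[0.36,0.22,-1.2],[-2.7,2.7,6.5]],[0.3,[0.44,0.23,-1.17],[-2.7,2.7,6.5]],[0.3,[0.52,0.23,-1.14],[-2.7,2.7,6.5]],[0.3,[0.6,0.22,-1.1],[-2.7,2.7,6.5]],[0.3,[0.68,0.2,-1.06],[-2.7,2.7,6.5]],[0.3,[0.75,0.17,-1.02],[-2.7,2.7,6.5]],[0.3,[0.81,0.13,-0.98],[-2.7,2.7,6.5]],[0.3,[0.87,0.08,-0.93],[-2.7,2.7,6.5]],[0.3,[0.92,0.02,-0.89],[-2.7,2.7,6.5]],[0.3,[0.96,-0.05,-0.84],[-2.7,2.7,6.5]],[0.3,[0.99,-0.12,-0.8],[-2.7,2.7,6.5]]]
[[0.3,[1.0,-0.2,-0.76],[-2.7,2.7,6.5]]]
```

View pics/z26.png

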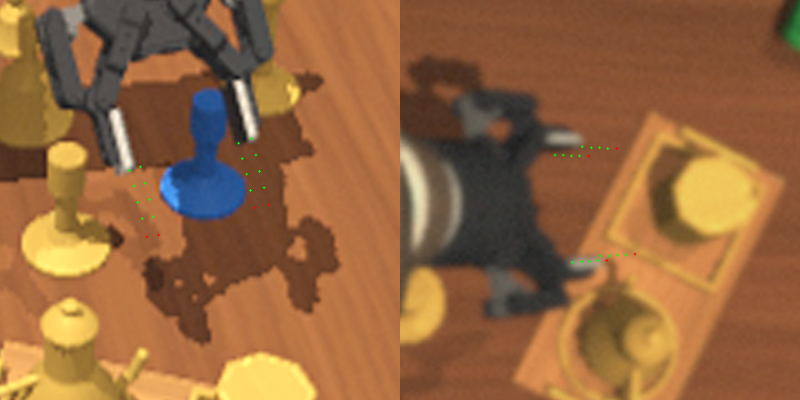

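```bash
python3 plan.py .4495 -.13 .22 180 0 90 0.4 12
```

```text
dist 155.4 ang 107.0 rows 14 force [-0.4 -0.6 -0.7] t 23.25 q [-5.0, -11.0, -23.0, 64.0, -43.0, -110.0]
[[0.4,[0.26,0.28,-1.04],[-2.4,2.8,6.7]],[0.4,[0.34,0.29,-1.01],[-2.4,2.8,6.7]],[0.4,[0.43,0.29,-0.98],[-2.4,2.8,6.7]],[0.4,[0.51,0.27,-0.95],[-2.4,2.8,6.7]],[0.4,[0.58,0.25,-0.91],[-2.4,2.8,6.7]],[0.4,[0.65,0.21,-0.87],[-2.4,2.8,6.7]],[0.4,[0.72,0.17,-0.83],[-2.4,2.8,6.7]],[0.4,[0.77,0.11,-0.79],[-2.4,2.8,6.7]],[0.4,[0.82,0.05,-0.75],[-2.4,2.8,6.7]],[0.4,[0.86,-0.02,-0.7],[-2.4,2.8,6.7]],[0.4,[0.88,-0.09,-0.66],[-2.4,2.8,6.7]],[0.4,[0.9,-0.17,-0.63],[-2.4,2.8,6.7]]]
[[0.4,[0.91,-0.25,-0.59],[-2.4,2.8,6.7]],[0.4,[0.9,-0.33,-0.56],[-2.4,2.8,6.7]]]
```

Emit:
play_rows(rows=[[0.4,[0.3,0.3,-1.3],[-1.5,1.5,4]],[0.4,[0.3,0.3,-1.3],[-2.4,2.8,6.7]],[0.4,[0.4,0.3,-1.2],[-2.4,2.8,6.7]],[0.4,[0.5,0.3,-1.1],[-2.4,2.8,6.7]],[0.4,[0.6,0.2,-1],[-2.4,2.8,6.7]],[0.4,[0.6,0.2,-0.9],[-2.4,2.8,6.7]],[0.4,[0.7,0.2,-0.9],[-2.4,2.8,6.7]],[0.4,[0.8,0.1,-0.8],[-2.4,2.8,6.7]],[0.4,[0.8,0,-0.8],[-2.4,2.8,6.7]],[0.4,[0.9,0,-0.8],[-2.4,2.8,6.7]],[0.4,[0.9,-0.1,-0.7],[-2.4,2.8,6.7]],[0.4,[0.9,-0.2,-0.7],[-2.4,2.8,6.7]]])

```text
time: 24.45
ee_pos: [0.4519, -0.1387, 0.2121]
tcp_rot: [-174.5, 4.2, 103.5]
wrist_force: [-0.3, 0.1, 0.3]
opening: 0.0512
```

```bash
python3 plan.py .4495 -.13 .18 180 0 90 0.4 4
```

```text
dist 33.4 ang 15.0 rows 4 force [-0.3  0.1  0.3] t 24.45 q [-13.0, -3.0, 2.0, 98.0, -6.0, -26.0]
[[0.4,[0.28,0.07,0.78],[-1.2,1.2,3.3]],[0.4,[0.27,0.03,0.79],[-1.2,1.2,3.3]],[0.4,[0.25,0.0,0.79],[-1.2,1.2,3.3]],[0.4,[0.24,-0.03,0.8],[-1.2,1.2,3.3]]]
```

Emit:
play_rows(rows=[[0.4,[0.2,0,0.8],[-1.2,1.2,3.3]],[0.4,[0.2,0,0.8],[-1.2,1.2,3.3]],[0.4,[0.2,0,0.8],[-1.2,1.2,3.3]],[0.4,[0.2,0,0.8],[-1.2,1.2,3]],[0.4,[0,0,0],[0,0,0]]])

```text
time: 24.95
ee_pos: [0.4488, -0.135, 0.1767]
tcp_rot: [179.9, -0.2, 89.5]
wrist_force: [0.3, 0.5, 0.0]
opening: 0.0515
```

```bash
python3 plan.py .4495 -.13 .09 180 0 90 0.4 5; python3 ov.py z27 55 .0255
```

```text
dist 86.9 ang 0.6 rows 5 force [0.3 0.5 0. ] t 24.95 q [-17.0, -7.0, -5.0, 91.0, 0.0, -16.0]
[[0.4,[0.09,0.01,1.74],[0.0,0.0,-0.1]],[0.4,[0.09,0.01,1.74],[0.0,0.0,-0.1]],[0.4,[0.1,0.01,1.73],[0.0,0.0,-0.1]],[0.4,[0.1,0.01,1.73],[0.0,0.0,-0.1]],[0.4,[0.1,0.01,1.73],[0.0,0.0,-0.1]]]
25.05 [ 0.4493 -0.1349  0.1778] [179.9  -0.2  89.7] 0.05133011797602629 [-0.2  0.3  0.3] [-17.  -7.  -5.  91.   0. -16.]
```

View pics/z27.png

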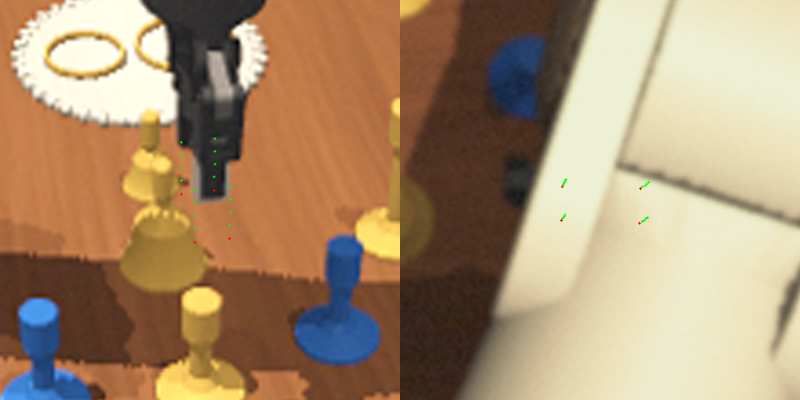

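Centre laterally and descend to a bit above the socket, then check.

Emit:
play_rows(rows=[[0.4,[0.2,0,1.2],[0,0,0]],[0.4,[0.1,0,1.7],[0,0,0]],[0.4,[0.1,0,1.7],[0,0,0]],[0.4,[0.1,0,1.7],[0,0,0]],[0.4,[0,0,1.2],[0,0,0]],[0.4,[0,0,0],[0,0,0]]])

```text
time: 25.65
ee_pos: [0.4507, -0.1292, 0.0977]
tcp_rot: [179.9, -0.0, 90.1]
wrist_force: [0.1, 0.1, -0.8]
opening: 0.0513
```

```bash
python3 plan.py .4495 -.13 .035 180 0 90 0.4 5; python3 ov.py z28 40 .0255
```

```text
dist 62.7 ang 0.1 rows 5 force [ 0.1  0.1 -0.8] t 25.65 q [-16.0, -7.0, -14.0, 83.0, 0.0, -16.0]
[[0.4,[-0.02,-0.03,1.25],[0.0,0.0,0.0]],[0.4,[-0.02,-0.03,1.25],[0.0,0.0,0.0]],[0.4,[-0.02,-0.02,1.25],[0.0,0.0,0.0]],[0.4,[-0.02,-0.02,1.25],[0.0,0.0,0.0]],[0.4,[-0.02,-0.02,1.25],[0.0,0.0,0.0]]]
25.75 [ 0.4515 -0.1294  0.0995] [179.8   0.   90.1] 0.05126185101897094 [-0.6  0.4  0.5] [-16.  -7. -14.  83.   0. -16.]
```

View pics/z28.png

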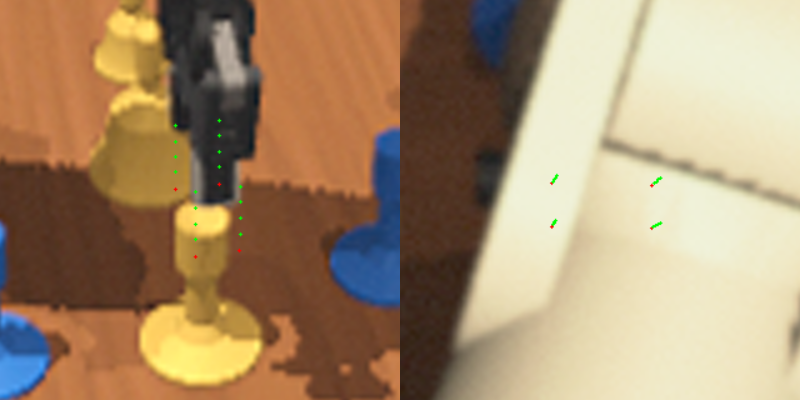

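Emit:
play_rows(rows=[[0.4,[0,-0.1,1.2],[0,0,0]],[0.4,[0,-0.1,1.5],[0,0,0]],[0.4,[0,0,1.5],[0,0,0]],[0.4,[0,0,1.2],[0,0,0]],[0.4,[0,0,0.6],[0,0,0]]])

```text
time: 26.25
ee_pos: [0.451, -0.1301, 0.0372]
tcp_rot: [179.6, 0.1, 90.1]
wrist_force: [-0.3, -0.3, 0.5]
opening: 0.0513
```

```bash
python3 ov.py z29 40 .0255
```

```text
26.35 [ 0.4509 -0.13    0.0376] [1.796e+02 1.000e-01 9.010e+01] 0.05110159363973217 [ 0.1 -0.5  0.1] [-16.  -6. -20.  76.   0. -16.]
```

View pics/z29.png

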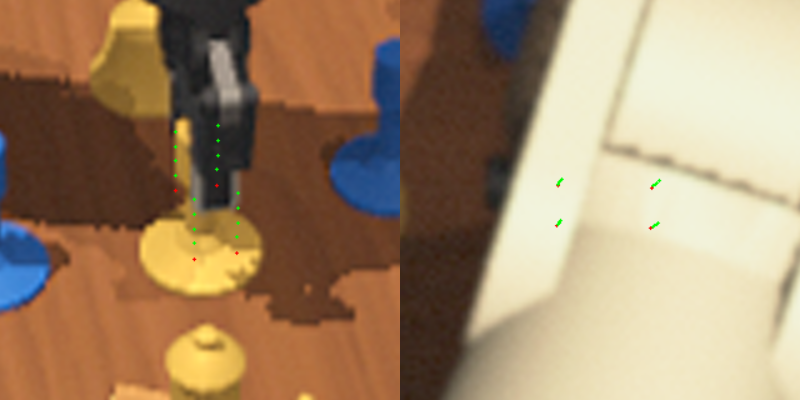

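Emit:
play_rows(rows=[[0.6,[0,-0.1,0.2],[0,0,0]],[0.8,[0,0,0],[0,0,0]],[1,[0,0,0],[0,0,0]],[1,[0,0,0],[0,0,0]],[1,[0,0,0],[0,0,0]]], newtons=50)

```text
time: 26.85
ee_pos: [0.4506, -0.1303, 0.0369]
tcp_rot: [179.5, 0.1, 90.1]
wrist_force: [0.1, -0.1, -2.2]
opening: 0.0245
```

```bash
python3 ov.py z30 40 .013
```

```text
26.95 [ 0.4506 -0.1302  0.0368] [1.795e+02 1.000e-01 9.010e+01] 0.02460587279646333 [ 0.2  0.4 -2.1] [-16.  -6. -21.  75.   0. -16.]
```

Emit:
play_rows(rows=[[1,[0,0,-1],[0.1,0,0]],[1,[0,0,-2],[0.1,0,0]],[1,[0,0,-3],[0.1,0,0]],[1,[0,0,-4],[0.1,0,0]],[1,[0,0,-4],[0,0,0]],[1,[0,0,-3.5],[0,0,0]],[1,[0,0,-1],[0,0,0]]])

```text
time: 27.65
ee_pos: [0.448, -0.1293, 0.2304]
tcp_rot: [-179.9, 0.1, 90.1]
wrist_force: [0.6, -0.1, -2.0]
opening: 0.0249
```

```bash
python3 ov.py z31 40 .013; python3 plan.py .522 .3175 .21 180 0 90 1 12
```

```text
27.75 [ 0.4478 -0.1292  0.2278] [-179.8    0.    90.1] 0.024540911034041702 [ 0.9  0.4 -3.2] [-16.  -6.   1.  97.  -0. -16.]
dist 453.2 ang 0.2 rows 12 force [ 0.9  0.4 -3.2] t 27.75 q [-16.0, -6.0, 1.0, 97.0, -0.0, -16.0]
[[1.0,[3.72,0.63,0.14],[0.0,0.0,0.0]],[1.0,[3.72,0.62,0.14],[0.0,0.0,0.0]],[1.0,[3.72,0.62,0.14],[0.0,0.0,0.0]],[1.0,[3.72,0.62,0.14],[0.0,0.0,0.0]],[1.0,[3.72,0.62,0.14],[0.0,0.0,0.0]],[1.0,[3.72,0.62,0.15],[0.0,0.0,0.0]],[1.0,[3.72,0.62,0.15],[0.0,0.0,0.0]],[1.0,[3.72,0.62,0.15],[0.0,0.0,0.0]],[1.0,[3.72,0.62,0.15],[0.0,0.0,0.0]],[1.0,[3.72,0.62,0.15],[0.0,0.0,0.0]],[1.0,[3.72,0.62,0.15],[0.0,0.0,0.0]],[1.0,[3.72,0.62,0.15],[0.0,0.0,0.0]]]
```

View pics/z31.png

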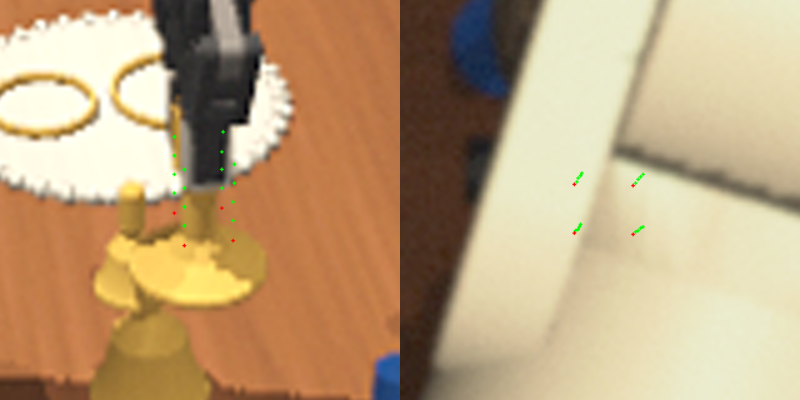

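Emit:
play_rows(rows=[[1,[1.5,0.3,0],[0,0,0]],[1,[3,0.5,0],[0,0,0]],[1,[4,0.6,-0.1],[0,0,0]],[1,[4,0.6,-0.1],[0,0,0]],[1,[4,0.6,-0.1],[0,0,0]],[1,[4,0.6,-0.1],[0,0,0]],[1,[4,0.6,-0.1],[0,0,0]],[1,[4,0.7,0],[0,0,0]],[1,[4,0.7,0],[0,0,0]],[1,[3,0.6,0],[0,0,0]],[1,[2,0.5,0],[0,0,0]],[1,[1,0.3,0],[0,0,0]]])

```text
time: 28.95
ee_pos: [0.5086, 0.2684, 0.2037]
tcp_rot: [-178.0, 0.5, 89.8]
wrist_force: [-0.6, -0.6, -3.0]
opening: 0.0247
```

```bash
python3 plan.py .522 .3175 .10 180 0 90 1 7
```

```text
dist 115.5 ang 2.1 rows 7 force [-0.6 -0.6 -3. ] t 28.95 q [28.0, 11.0, 15.0, 97.0, 0.0, 28.0]
[[1.0,[0.71,0.24,1.47],[-0.3,0.1,0.0]],[1.0,[0.71,0.23,1.47],[-0.3,0.1,0.0]],[1.0,[0.71,0.23,1.47],[-0.3,0.1,0.0]],[1.0,[0.71,0.22,1.47],[-0.3,0.1,0.0]],[1.0,[0.71,0.21,1.48],[-0.3,0.1,0.0]],[1.0,[0.71,0.21,1.48],[-0.3,0.1,0.0]],[1.0,[0.7,0.2,1.48],[-0.3,0.1,0.0]]]
```

Emit:
play_rows(rows=[[1,[0.9,0.3,0.5],[-0.3,0,0]],[1,[1,0.3,1.2],[-0.3,0,0]],[1,[1,0.2,1.5],[-0.3,0,0]],[1,[0.9,0.2,1.5],[-0.3,0,0]],[1,[0.7,0.1,1.5],[-0.3,0,0]],[1,[0.3,0.1,1.5],[-0.3,0,0]],[1,[0.1,0,1.2],[-0.3,0,0]],[1,[0,0,0.5],[0,0,0]]])

```text
time: 29.75
ee_pos: [0.5182, 0.3145, 0.095]
tcp_rot: [-179.8, 0.8, 89.6]
wrist_force: [0.6, 0.1, -2.0]
opening: 0.0245
```

```bash
python3 plan.py .522 .3175 .06 180 0 90 1 3
python3 - <<'E'
from h import *
s=get_obs(); P=np.array(s['ee_pos']); c=P-[0,0,.0368]; cs=[]
for n in('side','top'):
  p=camera(n); pts=[(proj(p,circ(.032,0)+c),(0,0,255)),(proj(p,circ(.044,0)+[.522,.3175,.014]),(255,0,0)),(proj(p,circ(.034,0)+[.4255,.3155,.014]),(255,0,0))]
  crop(p,proj(p,[[.49,.3175,.03]])[0],50,'_t'+n,pts); cs.append(cv2.resize(cv2.imread('pics/_t'+n+'.png'),(400,400)))
cv2.imwrite('pics/z32.png',np.hstack(cs))
E
```

```text
dist 35.4 ang 0.9 rows 3 force [ 0.6  0.1 -2. ] t 29.75 q [32.0, 13.0, 6.0, 84.0, -1.0, 32.0]
[[1.0,[0.12,0.13,1.17],[-0.1,0.3,-0.1]],[1.0,[0.11,0.13,1.17],[-0.1,0.3,-0.1]],[1.0,[0.1,0.13,1.17],[-0.1,0.3,-0.1]]]
```

View pics/z32.png

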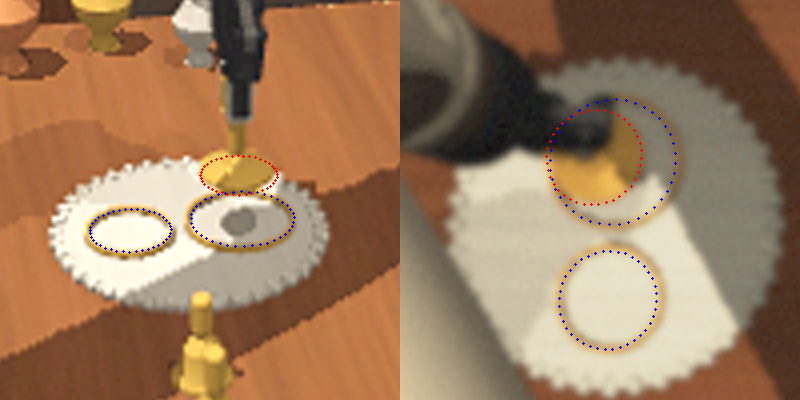

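Emit:
play_rows(rows=[[1,[0.1,0.2,1],[-0.1,0.3,0]],[1,[0.1,0.1,1.2],[-0.1,0.3,0]],[1,[0.1,0.1,1.2],[0,0.2,0]],[1,[0,0,0.8],[0,0,0]],[1,[0,0,0.3],[0,0,0]]])

```text
time: 30.35
ee_pos: [0.5239, 0.317, 0.0486]
tcp_rot: [179.8, -0.2, 89.5]
wrist_force: [-0.3, 0.5, -2.2]
opening: 0.0245
```

```bash
python3 plan.py .522 .3175 .043 180 0 90 1 3
```

```text
dist 5.9 ang 0.6 rows 3 force [-0.3  0.5 -2.2] t 30.35 q [31.0, 13.0, 1.0, 78.0, 0.0, 32.0]
[[1.0,[0.01,-0.06,0.19],[0.1,-0.1,-0.2]],[1.0,[0.02,-0.06,0.19],[0.1,-0.1,-0.2]],[1.0,[0.02,-0.06,0.19],[0.1,-0.1,-0.2]]]
```

Emit:
play_rows(rows=[[1,[0,-0.1,0.3],[0,0,0]],[1,[0,-0.1,0.2],[0,0,0]]])

```text
time: 30.55
ee_pos: [0.5217, 0.317, 0.0428]
tcp_rot: [179.8, -0.1, 89.5]
wrist_force: [-0.1, -0.2, -2.3]
opening: 0.025
```

Emit:
play_rows(rows=[[1,[0,0,0.15],[0,0,0]]])

```text
time: 30.65
ee_pos: [0.5216, 0.3172, 0.0423]
tcp_rot: [179.8, -0.2, 89.5]
wrist_force: [-6.2, -2.6, 14.6]
opening: 0.0246
```

Contact. Release and retreat upward.

Emit:
play_rows(rows=[[0.65,[0,0,-0.05],[0,0,0]],[0.55,[0,0,0],[0,0,0]],[0.4,[0,0,0],[0,0,0]],[0.4,[0,0,0],[0,0,0]],[0.4,[0,0,-1],[0,0,0]],[0.4,[0,0,-2],[0,0,0]],[0.4,[0,0,-3],[0,0,0]],[0.4,[0,0,-4],[0,0,0]],[0.4,[0,0,-2],[0,0,0]]])

```text
time: 31.55
ee_pos: [0.5201, 0.3164, 0.1679]
tcp_rot: [179.9, -0.1, 89.5]
wrist_force: [0.9, 0.3, -0.0]
opening: 0.0513
```

```bash
python3 ov.py z33 55 .025; python3 plan.py .4555 .116 .2 180 0 90 .5 7;  python3 - <<'E'
from fit3 import *
o={}
for n in('side','top'):
  o[n]=camera(n); save(o[n],n+'5')
  for d in spotter.trace(o[n],'small_bell'):
    m=d['pixels']; ys,xs=np.nonzero(m); c=proj(o[n],[[.4555,.116,.03]])[0]
    if np.hypot(xs.mean()-c[0],ys.mean()-c[1])<12: o[n,'small_bell']=m; break
  if (n,'small_bell') in o: print(n,fit(o,'small_bell',(.4555,.116,0),(n,),False))
E
```

```text
31.65 [0.5208 0.3167 0.1681] [179.8  -0.2  89.5] 0.05135997317083993 [ 0.5 -0.4 -1.2] [31. 12. 14. 91.  0. 32.]
dist 213.5 ang 0.6 rows 7 force [ 0.5 -0.4 -1.2] t 31.65 q [31.0, 12.0, 14.0, 91.0, 0.0, 32.0]
[[0.5,[-2.87,-0.91,-0.47],[0.0,0.0,-0.1]],[0.5,[-2.87,-0.91,-0.47],[0.0,0.0,-0.1]],[0.5,[-2.87,-0.91,-0.46],[0.0,0.0,-0.1]],[0.5,[-2.87,-0.92,-0.46],[0.0,0.0,-0.1]],[0.5,[-2.87,-0.92,-0.46],[0.0,0.0,-0.1]],[0.5,[-2.87,-0.93,-0.46],[0.0,0.0,-0.1]],[0.5,[-2.87,-0.93,-0.46],[0.0,0.0,-0.1]]]
side (array([0.45370708, 0.12054125]), np.float64(0.38706469535827637))
top (array([0.45538687, 0.11527141]), np.float64(0.11997872591018677))
```

View pics/z33.png

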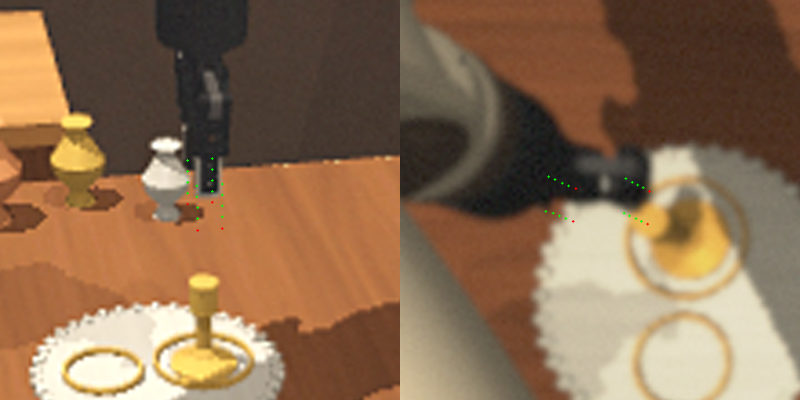

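Emit:
play_rows(rows=[[0.53,[-1,-0.3,-0.3],[0,0,0]],[0.53,[-2.5,-0.8,0],[0,0,0]],[0.53,[-3,-1,0],[0,0,0]],[0.53,[-3,-1,0],[0,0,0]],[0.53,[-3,-1,0],[0,0,0]],[0.53,[-3,-1,0],[0,0,0]],[0.53,[-2,-0.7,0.5],[0,0,0]],[0.53,[-1,-0.3,1],[0,0,0]],[0.53,[-0.5,-0.1,1],[0,0,0]],[0.53,[0,0,0],[0,0,0]]])

```text
time: 32.85
ee_pos: [0.4458, 0.1134, 0.1324]
tcp_rot: [-179.1, 0.4, 89.5]
wrist_force: [-0.1, 0.0, 0.7]
opening: 0.0399
```

```bash
python3 plan.py .455 .117 .085 180 0 90 .53 4; python3 ov.py z34 40 .02
```

```text
dist 48.4 ang 1.1 rows 4 force [-0.1  0.   0.7] t 32.85 q [14.0, -7.0, -11.0, 88.0, -0.0, 15.0]
[[0.53,[0.1,0.25,1.18],[-0.2,0.1,-0.1]],[0.53,[0.1,0.24,1.18],[-0.2,0.1,-0.1]],[0.53,[0.09,0.24,1.18],[-0.2,0.1,-0.1]],[0.53,[0.09,0.23,1.18],[-0.2,0.1,-0.1]]]
32.95 [0.4466 0.1144 0.1336] [-179.2    0.4   89.6] 0.0400520595807434 [-0.4  0.2  0. ] [ 14.  -7. -10.  88.  -0.  15.]
```

View pics/z34.png

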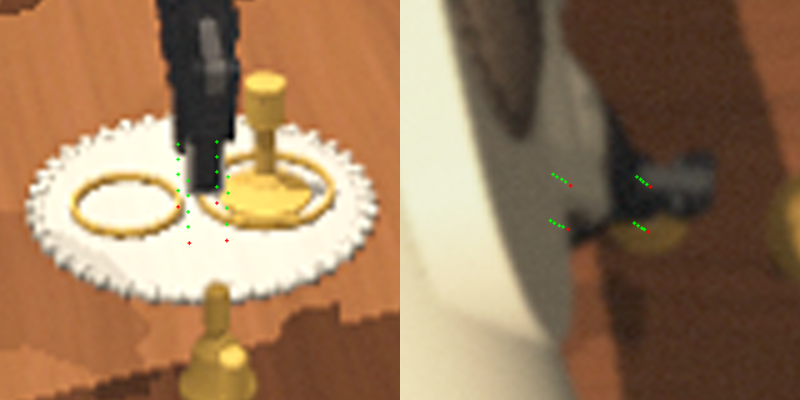

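Emit:
play_rows(rows=[[0.53,[0.1,0.3,0.8],[-0.2,0.1,0]],[0.53,[0.1,0.3,1.2],[-0.2,0.1,0]],[0.53,[0.1,0.2,1.2],[-0.2,0.1,0]],[0.53,[0,0.1,1.2],[-0.2,0.1,0]],[0.53,[0,0,0.4],[0,0,0]],[0.53,[0,0,0],[0,0,0]]])

```text
time: 33.55
ee_pos: [0.4563, 0.1193, 0.0803]
tcp_rot: [-180.0, -0.0, 89.7]
wrist_force: [-0.3, -0.7, -0.3]
opening: 0.0402
```

```bash
python3 plan.py .455 .117 .033 180 0 90 .53 4; python3 ov.py z35 40 .02
```

```text
dist 47.4 ang 0.3 rows 4 force [-0.3 -0.7 -0.3] t 33.55 q [15.0, -6.0, -16.0, 81.0, 0.0, 15.0]
[[0.53,[-0.06,-0.03,1.18],[0.0,0.0,-0.1]],[0.53,[-0.06,-0.03,1.18],[0.0,0.0,-0.1]],[0.53,[-0.06,-0.03,1.18],[0.0,0.0,-0.1]],[0.53,[-0.06,-0.03,1.18],[0.0,0.0,-0.1]]]
33.65 [0.4566 0.1193 0.0812] [180.   -0.   89.7] 0.04025039666451535 [ 1.   0.  -0.1] [ 15.  -6. -15.  81.   0.  15.]
```

View pics/z35.png

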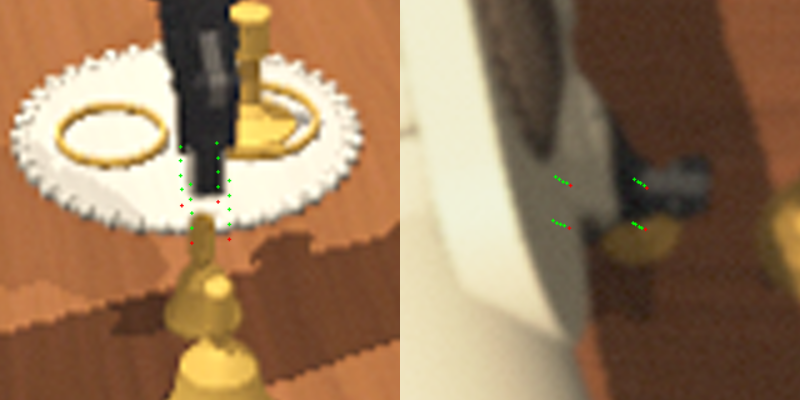

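Emit:
play_rows(rows=[[0.53,[-0.1,-0.1,1],[0,0,0]],[0.53,[-0.1,0,1.2],[0,0,0]],[0.53,[0,0,1.2],[0,0,0]],[0.53,[0,0,0.9],[0,0,0]],[0.53,[0,0,0.3],[0,0,0]]])

```text
time: 34.15
ee_pos: [0.4561, 0.1171, 0.0323]
tcp_rot: [179.9, -0.1, 89.7]
wrist_force: [0.2, -0.3, 0.2]
opening: 0.0402
```

```bash
python3 ov.py z36 40 .02
```

```text
34.25 [0.4563 0.1172 0.033 ] [ 1.798e+02 -1.000e-01  8.970e+01] 0.04052797777254138 [ 0.   0.3 -0.3] [ 14.  -6. -20.  75.   0.  15.]
```

View pics/z36.png

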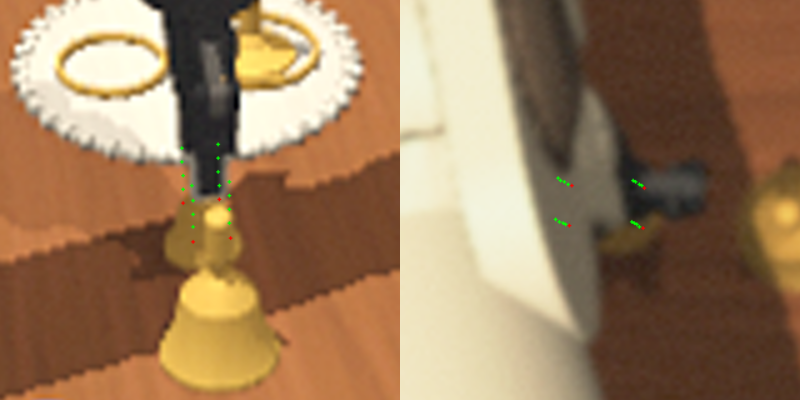

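Emit:
play_rows(rows=[[0.7,[0,0,0.1],[0,0,0]],[0.85,[0,0,0],[0,0,0]],[1,[0,0,0],[0,0,0]],[1,[0,0,0],[0,0,0]],[1,[0,0,0],[0,0,0]]], newtons=50)

```text
time: 34.75
ee_pos: [0.457, 0.1174, 0.033]
tcp_rot: [179.8, -0.1, 89.7]
wrist_force: [1.3, -0.4, -1.6]
opening: 0.0138
```

```bash
python3 plan.py .4255 .3155 .033 180 0 90 1 4
```

```text
dist 200.5 ang 0.4 rows 5 force [ 1.3 -0.4 -1.6] t 34.75 q [14.0, -6.0, -20.0, 75.0, 0.0, 15.0]
[[1.0,[3.96,-0.65,0.0],[0.0,0.0,-0.1]],[1.0,[3.96,-0.65,0.0],[0.0,0.0,-0.1]],[1.0,[3.96,-0.64,0.0],[0.0,0.0,-0.1]],[1.0,[3.96,-0.64,0.0],[0.0,0.0,-0.1]],[1.0,[3.96,-0.63,0.0],[0.0,0.0,-0.1]]]
```

Emit:
play_rows(rows=[[1,[0,0,-1],[0,0,0]],[1,[0,0,-2],[0,0,0]],[1,[0,0,-3],[0,0,0]],[1,[0,0,-3],[0,0,0]],[1,[0.5,-0.1,-0.8],[0,0,0]],[1,[2,-0.4,0],[0,0,0]],[1,[3,-0.5,0],[0,0,0]],[1,[3,-0.5,0],[0,0,0]],[1,[3,-0.5,0],[0,0,0]],[1,[2.5,-0.4,0],[0,0,0]],[1,[2,-0.2,0],[0,0,0]],[1,[1,0,0],[0,0,0]]])

```text
time: 35.95
ee_pos: [0.4293, 0.2941, 0.1361]
tcp_rot: [179.7, -0.1, 89.5]
wrist_force: [0.8, -0.1, -0.8]
opening: 0.0143
```

```bash
python3 plan.py .4255 .3155 .07 180 0 90 1 4;python3 - <<'E'
from h import *
s=get_obs(); P=np.array(s['ee_pos']); c=P-[0,0,.033]; cs=[]
for n in('side','top'):
  p=camera(n); pts=[(proj(p,circ(.024,0)+c),(0,0,255)),(proj(p,circ(.034,0)+[.4255,.3155,.014]),(255,0,0))]
  crop(p,proj(p,[[.45,.3,.06]])[0],50,'_t'+n,pts); cs.append(cv2.resize(cv2.imread('pics/_t'+n+'.png'),(400,400)))
cv2.imwrite('pics/z37.png',np.hstack(cs))
E
```

```text
dist 69.6 ang 0.6 rows 4 force [ 0.8 -0.1 -0.8] t 35.95 q [34.0, -0.0, -4.0, 86.0, -0.0, 35.0]
[[1.0,[0.53,-0.11,1.65],[0.1,0.0,-0.1]],[1.0,[0.53,-0.1,1.65],[0.1,0.0,-0.1]],[1.0,[0.53,-0.1,1.65],[0.1,0.0,-0.1]],[1.0,[0.53,-0.1,1.65],[0.1,0.0,-0.1]]]
```

View pics/z37.png

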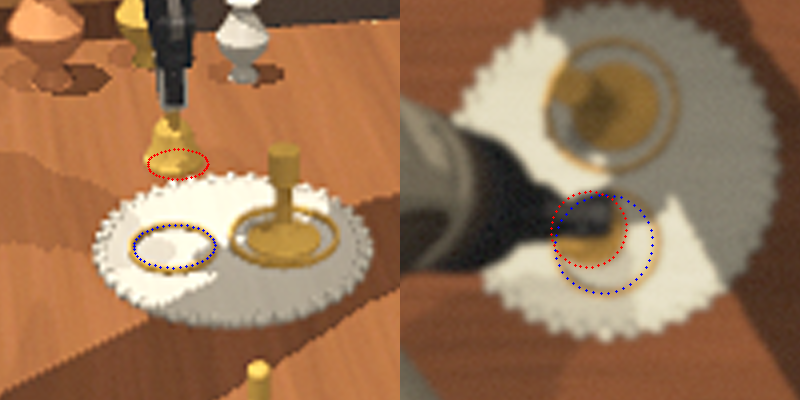

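Bell held upright as predicted; lower into the smaller rim.

Emit:
play_rows(rows=[[1,[0.6,-0.1,0.8],[0,0,0]],[1,[0.6,-0.1,1.6],[0,0,0]],[1,[0.5,-0.1,1.6],[0,0,0]],[1,[0.3,0,1.6],[0,0,0]],[1,[0.1,0,1.2],[0,0,0]],[1,[0,0,0.5],[0,0,0]],[1,[0,0,0],[0,0,0]]])

```text
time: 36.75
ee_pos: [0.4277, 0.3113, 0.0577]
tcp_rot: [179.8, 0.0, 89.2]
wrist_force: [0.1, 0.0, -0.1]
opening: 0.0143
```

```bash
python3 plan.py .4255 .3155 .04 180 0 90 1 3
```

```text
dist 18.4 ang 0.8 rows 3 force [ 0.1  0.  -0.1] t 36.75 q [36.0, 2.0, -10.0, 78.0, -0.0, 37.0]
[[1.0,[0.14,-0.08,0.59],[0.1,0.0,-0.3]],[1.0,[0.14,-0.08,0.59],[0.1,0.0,-0.3]],[1.0,[0.14,-0.08,0.59],[0.1,0.0,-0.3]]]
```

Emit:
play_rows(rows=[[1,[0.2,-0.1,0.3],[0,0,0]],[1,[0.2,-0.1,0.5],[0,0,0]],[1,[0.1,0,0.5],[0,0,0]]])

```text
time: 37.05
ee_pos: [0.4268, 0.3168, 0.046]
tcp_rot: [179.6, -0.1, 89.1]
wrist_force: [0.3, 1.5, -1.5]
opening: 0.0141
```

```bash
python3 plan.py .4255 .3155 .039 180 0 90 1 3; python3 ov.py z38 40 .008
```

```text
dist 7.2 ang 0.9 rows 3 force [ 0.3  1.5 -1.5] t 37.05 q [37.0, 2.0, -11.0, 76.0, -0.0, 38.0]
[[1.0,[-0.04,-0.05,0.23],[0.1,0.0,-0.3]],[1.0,[-0.04,-0.05,0.23],[0.1,0.0,-0.3]],[1.0,[-0.04,-0.05,0.23],[0.1,0.0,-0.3]]]
37.15 [0.4265 0.3165 0.0453] [179.7  -0.   89.2] 0.014182506479374435 [ 0.1  0.2 -0.5] [ 37.   2. -11.  76.  -0.  38.]
```

View pics/z38.png

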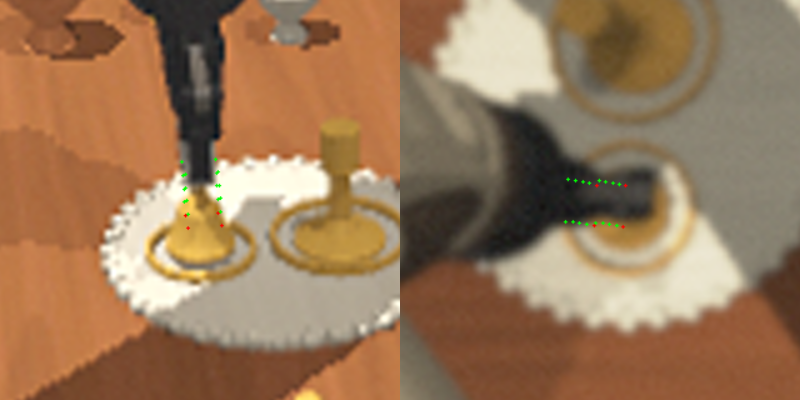

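Emit:
play_rows(rows=[[1,[0,0,0.3],[0,0,0]],[1,[0,0,0.3],[0,0,0]]])

```text
time: 37.35
ee_pos: [0.4268, 0.3168, 0.0395]
tcp_rot: [179.7, -0.1, 89.2]
wrist_force: [0.2, -0.7, -1.6]
opening: 0.0139
```

Emit:
play_rows(rows=[[1,[0,0,0.15],[0,0,0]]])

```text
time: 37.45
ee_pos: [0.427, 0.3167, 0.0383]
tcp_rot: [179.6, -0.1, 89.2]
wrist_force: [-1.2, -4.0, 12.7]
opening: 0.0141
```

Emit:
play_rows(rows=[[0.78,[0,0,-0.05],[0,0,0]],[0.7,[0,0,0],[0,0,0]],[0.53,[0,0,0],[0,0,0]],[0.53,[0,0,0],[0,0,0]],[0.53,[0,0,-1],[0,0,0]],[0.53,[0,0,-2],[0,0,0]],[0.53,[0,0,-3],[0,0,0]],[0.53,[0,0,-4],[0,0,0]],[0.53,[0,0,-4],[0,0,0]],[0.53,[0,-3,-1],[0,0,0]],[0.53,[0,-4,0],[0,0,0]],[0.53,[0,-3,0],[0,0,0]]])

```text
time: 38.65
ee_pos: [0.3255, 0.3176, 0.1989]
tcp_rot: [179.5, -0.2, 88.9]
wrist_force: [0.7, 0.4, 0.2]
opening: 0.0399
```

Run:
```python
from fit3 import *
o={}
T={'cup':(.524,-.3455),'pot':(.42,-.293),'short_candlestick':(.522,.3175),'small_bell':(.4255,.3155),'tall_candlestick':(.6355,.0155),'large_bell':(.448,.0145)}
a=np.deg2rad(-26.5)
for n in('side','top'):
  o[n]=camera(n); save(o[n],n+'9')
M['cup']=[X for X in [np.c_[-(octa()[:,2]-.027),octa()[:,1],octa()[:,0]+.037+.006]]]
for t in('pot','short_candlestick','small_bell'): M[t]=[X+[0,0,.006] for X in M[t]]
for n in('side','top'):
  for t,xy in T.items():
    for d in spotter.trace(o[n],t):
      m=d['pixels']; ys,xs=np.nonzero(m); c=proj(o[n],[[*xy,.04]])[0]
      if np.hypot(xs.mean()-c[0],ys.mean()-c[1])<14: 
        o[n,t]=m; x,f=fit(o,t,(*xy,0),(n,),t in('cup','pot')); print(n,t,x.round(4),round(f,3)); break
    else: print(n,t,'none')
print(get_obs()['time'],get_obs()['ee_pos'],get_obs()['wrist_force'])
cs=[]
for n,c in(('side',(.47,-.32)),('top',(.47,-.32)),('side',(.475,.317)),('top',(.475,.317))):
  crop(o[n],proj(o[n],[[*c,.03]])[0],50,'_t',[]); cs.append(cv2.resize(cv2.imread('pics/_t.png'),(300,300)))
cv2.imwrite('pics/fin.png',np.vstack([np.hstack(cs[:2]),np.hstack(cs[2:])]))
```

```text
side cup [ 0.5234 -0.3453 -0.1188] 0.053
side pot [ 0.4179 -0.2919  0.0077] 0.134
side short_candlestick [0.5193 0.3211] 0.2
side small_bell [0.4242 0.3223] 0.121
side tall_candlestick [0.6361 0.0195] 0.144
side large_bell [0.4481 0.0197] 0.072
top cup [ 0.5251 -0.3476  0.1149] 0.062
top pot [ 0.4216 -0.2957  0.0506] 0.078
top short_candlestick [0.5231 0.3151] 0.16
top small_bell [0.427  0.3142] 0.099
top tall_candlestick [0.6391 0.0119] 0.053
top large_bell [0.4483 0.0129] 0.109
39.35 [0.32684411 0.31752472 0.19704127] [-0.24988859  0.19771295  0.60067581]
```

View pics/fin.png

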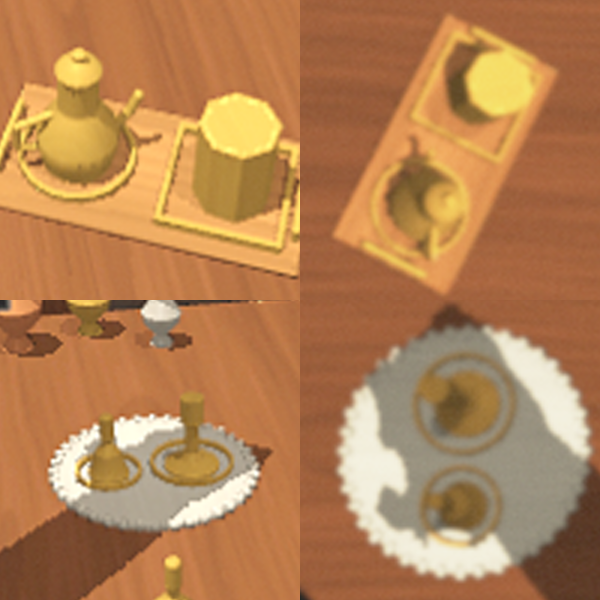

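View pics/side9.png

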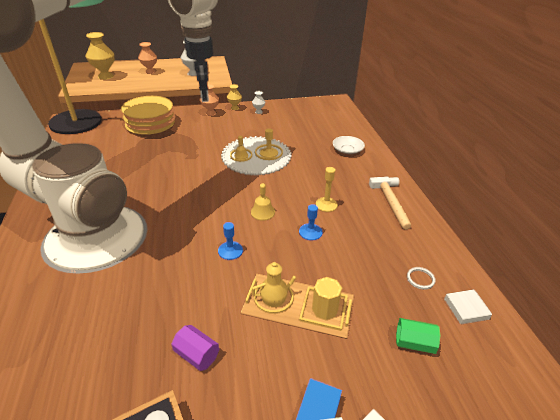

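```bash
python3 -c "
from h import *
print(job_done())"
```

```text
the job is handed in; nothing more can be done
None
```

I made up both sets in the order asked and handed the job in at about 39 s of the 115 s. `job_done()` reports no verdict, so what follows is from my own checks.

**What I did**
- **Coffee tray:** I stood the pot inside the round rim. I gripped the cup with the tool tilted 45°, half-turned it about the tool axis and set it mouth down inside the square rim.
- **Round tray:** I stood the short candlestick inside the larger rim and the small bell inside the smaller rim.
- **Each placing:** I lowered to a light touch, about 13–17 N on the wrist sensor, opened, and backed away.

**Last checks**
- The final pictures from both cameras show all four pieces standing inside their rims, and the cup's closed base up.
- Fitted positions, averaged over the two cameras, are about 1 mm from the rim centres for the pot, cup and short candlestick, and about 3 mm for the bell. The smallest clearance is 10 mm.
- The tall candlestick and the large bell measured within 2 mm of where they started. The blue, green and purple look-alikes were not touched, and the gripper is clear of everything.

**What disagreed**
- **Cameras:** the two cameras differ by about 4 mm in y, and up to 8 mm for the bell and the tall candlestick. I took the average.
- **Gripper reach:** the fingertips showed about 25–30 mm farther back along the tool than the stated tool frame. I corrected the grasp heights from the pictures.
- **Gripper opening:** it read 1–2 mm less than the nominal widths, but every grip held.

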